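Build up the two-tier freezing rack and line up the tubs

ROBOT

A 7-joint arm with a two-finger parallel gripper is mounted at the origin on the work surface. World frame = base frame: x ahead of the robot, y to its left, z up, the work surface at z = 0. Lengths are in m, angles in rad, forces in N, time in s.
With the tool pointing down it reaches from about 0.425 to 0.875 m from the base axis. Payload 4.7 kg.
Tool frame: the origin (TCP) lies at the very end of the fingers, on their centre line; the grasp point (between the pads) lies 19 mm behind it; z points along the fingers, y is the line along which they close (so a half turn about z gives the same grasp; the last joint's range is limited). The gripper opens to 87 mm and grips with 3 to 60 N. Pads are 19 mm wide; open, the fingers measure 117 mm over their backs; the gripper's body (75 mm by 190 mm) begins 51 mm behind the grasp point.
Start: joints at [-1.324, 0.321, -0.07, 1.45, 0.023, 1.371, -0.057], TCP at [0.15, 0.632, 0.223] pointing down, gripper open.
Joint ranges: [-2.86, 2.86], [-0.3, 2.09], [-1.38, 1.24], [0.06, 2.45], [-1.56, 4.7], [0.09, 2.05], [-2.69, 2.69]. Speed limits (rad/s): [2.57, 2.57, 3.14, 3.14, 3.14, 3.14, 3.14].

INTERFACE

Orientations are given as a rotation vector (axis times angle).
In Python, from bench import ctrl, get_image, job gives the robot as it stands.
- The arm moves only by the shell command python3 -m crank 'ROWS' [FORCE]. ROWS is JSON, a list that holds one entry, the list of rows, each a list of 5 numbers: the shift along the tool's x, y, z in mm, then the turn about the tool's z in rad, then the closure, from -1 (fully open) to 1 (shut), so that 0 is half open. A call has 1 to 10 rows; each row shifts and turns the commanded pose from where the row before left it, along the tool's axes as they then stand; what a row does not reach is not made up. A row lasts 1/12 s, in which the tool goes at most 41.7 mm and 7.16 degrees, less where a joint would pass 70% of its speed; a pose out of reach is approached as far as the arm can. A call with a gripper value outside its range is refused whole. The fingers move at their own pace and stop on an object; FORCE is the grip in N (left out, the last holds). Time passes only in rows, so rows that do not move let the fingers close. It gives the time, the measured TCP pose, the force, the opening and the grip force at its end, in the units of the state.
- ctrl.get_state(): the state, without advancing time (a new reading comes with each control period).
- get_image(name): name is "side" or "top" or "wrist"; returns a dict with "pixels" (400x640x3 uint8, red, green, blue), "fx", "fy", "cx", "cy" (pixels), "k1" (the pictures are not rectified: a ray, as slopes to the right and down, at radius r is drawn at 1 + k1 r^2 times it, then the intrinsics apply), "T" (4x4, takes a point from camera to world coordinates); the wrist camera has in their place "T_tool_cam" (4x4, takes a point from camera to tool coordinates, whose origin is the TCP and whose axes are the flange's). Camera axes: x right, y down, z forward; pixel columns grow to the right and rows downward; lengths in m; the calibration is good to about 2 mm. A picture is of the moment at which its call begins: read the wrist's pose just before it. There is no depth.
- job.close_job(): hands the job in; it is judged then, once.
The state is a dict: "time": time; "joint_positions": joint angles; "qd": joint speeds; "joint_torque": joint torques, N m; "position": TCP position; "tool_rot": TCP orientation; "ft_force": force on the tool from outside, world axes, zero at the start; "torque": the same for the moment, N m; "grip_width": opening from 0.0 (shut) to 1.0 (fully open); "grip_force": force on a finger pad.
Only numpy, scipy, OpenCV 4.12 (cv2) and the standard library are available. Lean on these libraries where they do the work, as an engineer would, in place of code of your own. Each camera call takes 0.05 s, during which the arm holds its last target. There are 200 camera calls.

TASK

Get the freezing rack ready: lower one of the piled shelf trays over the rack's four posts until it stands fully down on the base, lay the blue freezer block flat on that tray, then lower the other tray over the same posts so that it stands fully down on the first, with the block left between them. Then stand every small lidded tub upright on the top tray, one to each marked bay, inside the bay's lines, squarely lined up in a row with the tubs' narrow ends pushed flush against the tall backstop. Leave the jar, cup and sauce bottle standing.

Things in the scene. Friction and masses are not known exactly. Their poses are not given: they have to be found in the camera images.
- rack: fixed rack base: grey plate 150 (x) by 246 (y) by 10 thick with four upright steel posts, 12 diameter, at x +-60, y +-110, tips at z 140 (the top 14 tapers). Origin: centre of the plate's underside, z up. A seated lower tray has its origin at z 10 of this frame, a seated upper one at z 62; trays fit either way round (half turn) (mm)
- tray_a: Lower, on the work surface in the starting pile, of two identical loose aluminium shelf trays, 600 g. Origin: footprint centre, on the plane its end walls stand on; x = depth towards the backstop, y = length, z up. Plate 150 (x) by 246 (y), z 46 to 52; its top is the floor. Four 16 square holes at x +-60, y +-110. Below, two end walls, 4 thick, x -45 to 45, at y +-110, carry it (mm)
- tray_a_fin (a point): middle of that tray's black handle fin's top edge, tray x 0, y 0, z 88; axes as the tray. The fin is 8 thick (y), 50 long (x), 36 tall, upright on the floor; pinch it across y from above to carry the tray level (mm)
- tray_a_bays (a point): foot of that tray's backstop, tray x 71, y 0, z 52; axes as the tray. The backstop is a rim 30 tall along the +x edge, inner face at x 71; a lip 6 tall runs along the -x edge, inner face x -71. Thin black floor lines at tray y -104, -52, 52, 104 and the fin (y 0) mark four bays, centre lines y -78, -26, 26, 78 (mm)
- tray_b: Upper in the starting pile (stands on tray_a's floor) of two identical loose aluminium shelf trays, 600 g. Origin: footprint centre, on the plane its end walls stand on; x = depth towards the backstop, y = length, z up. Plate 150 (x) by 246 (y), z 46 to 52; its top is the floor. Four 16 square holes at x +-60, y +-110. Below, two end walls, 4 thick, x -45 to 45, at y +-110, carry it (mm)
- tray_b_fin (a point): middle of that tray's black handle fin's top edge, tray x 0, y 0, z 88; axes as the tray. The fin is 8 thick (y), 50 long (x), 36 tall, upright on the floor; pinch it across y from above to carry the tray level (mm)
- tray_b_bays (a point): foot of that tray's backstop, tray x 71, y 0, z 52; axes as the tray. The backstop is a rim 30 tall along the +x edge, inner face at x 71; a lip 6 tall runs along the -x edge, inner face x -71. Thin black floor lines at tray y -104, -52, 52, 104 and the fin (y 0) mark four bays, centre lines y -78, -26, 26, 78 (mm)
- pack: All sizes in mm. blue hard-plastic freezer block, 100 (x) by 56 (y) by 20 thick, 180 g or so, origin: centre of its underside, z up. Either half of a tray's floor, beside the handle fin, takes it, with its 100 side along the tray's x
- tub1: All sizes in mm. small oblong lidded tub, orange sides (filling seen through the plastic) and pale lid, 62 (x) by 38 (y) by 42 tall, 80 g or so, rigid; origin: centre of its underside, z up. May be absent (None throughout).
- tub2: All sizes in mm. small oblong lidded tub, orange sides (filling seen through the plastic) and pale lid, 62 (x) by 38 (y) by 42 tall, 80 g or so, rigid; origin: centre of its underside, z up. May be absent (None throughout).
- tub3: All sizes in mm. small oblong lidded tub, orange sides (filling seen through the plastic) and pale lid, 62 (x) by 38 (y) by 42 tall, 80 g or so, rigid; origin: centre of its underside, z up. May be absent (None throughout).
- tub4: All sizes in mm. small oblong lidded tub, orange sides (filling seen through the plastic) and pale lid, 62 (x) by 38 (y) by 42 tall, 80 g or so, rigid; origin: centre of its underside, z up. May be absent (None throughout).
- jar: All sizes in mm. bystander: glass jar with steel cap, 54 diameter, 80 tall, among the tubs; origin: centre of its underside
- cup: All sizes in mm. bystander: white ceramic cup, 60 diameter, 75 tall, among the tubs; origin: centre of its underside
- sauce: All sizes in mm. bystander: amber sauce bottle, 56 diameter, 170 tall, beyond the rack; origin: centre of its underside
There are look-alikes about, which are no part of the job. What is shaped like the tub1 but yellow is not meant. What is shaped like the tub4 but green or purple is not meant.

How it is judged:
On the way, in this order (a step that is already met when the one before it is completed fails the run):
1. one tray stands fully down on the rack base, all four posts through its holes, let go ((((z of tray_a in the frame of rack between 0.006 and 0.014 m and horizontal distance between tray_a and rack below 0.005 m and angle between tray_a's own z axis and vertical below 0.04 rad and angle between the x axis of tray_a and the x axis of rack, either way round below 0.04 rad) and contact force between tray_a and the fingers below 0.3 N) or ((z of tray_b in the frame of rack between 0.006 and 0.014 m and horizontal distance between tray_b and rack below 0.005 m and angle between tray_b's own z axis and vertical below 0.04 rad and angle between the x axis of tray_b and the x axis of rack, either way round below 0.04 rad) and contact force between tray_b and the fingers below 0.3 N))), for 0.2 s.
2. the freezer block lies flat on that tray, let go ((((z of tray_a in the frame of rack between 0.006 and 0.014 m and horizontal distance between tray_a and rack below 0.005 m and angle between tray_a's own z axis and vertical below 0.04 rad and angle between the x axis of tray_a and the x axis of rack, either way round below 0.04 rad) and (z of pack in the frame of tray_a between 0.047 and 0.057 m and x of pack in the frame of tray_a between -0.045 and 0.045 m and y of pack in the frame of tray_a between -0.085 and 0.085 m and angle between pack's own z axis and vertical below 0.08 rad) and contact force between pack and the fingers below 0.3 N) or ((z of tray_b in the frame of rack between 0.006 and 0.014 m and horizontal distance between tray_b and rack below 0.005 m and angle between tray_b's own z axis and vertical below 0.04 rad and angle between the x axis of tray_b and the x axis of rack, either way round below 0.04 rad) and (z of pack in the frame of tray_b between 0.047 and 0.057 m and x of pack in the frame of tray_b between -0.045 and 0.045 m and y of pack in the frame of tray_b between -0.085 and 0.085 m and angle between pack's own z axis and vertical below 0.08 rad) and contact force between pack and the fingers below 0.3 N))), for 0.2 s.
3. the other tray stands fully down on the first over the same posts, the block between them, let go ((((z of tray_a in the frame of rack between 0.006 and 0.014 m and horizontal distance between tray_a and rack below 0.005 m and angle between tray_a's own z axis and vertical below 0.04 rad and angle between the x axis of tray_a and the x axis of rack, either way round below 0.04 rad) and (z of tray_b in the frame of rack between 0.058 and 0.066 m and horizontal distance between tray_b and rack below 0.005 m and angle between tray_b's own z axis and vertical below 0.04 rad and angle between the x axis of tray_b and the x axis of rack, either way round below 0.04 rad) and (z of pack in the frame of tray_a between 0.047 and 0.057 m and x of pack in the frame of tray_a between -0.045 and 0.045 m and y of pack in the frame of tray_a between -0.085 and 0.085 m and angle between pack's own z axis and vertical below 0.08 rad) and contact force between tray_b and the fingers below 0.3 N) or ((z of tray_b in the frame of rack between 0.006 and 0.014 m and horizontal distance between tray_b and rack below 0.005 m and angle between tray_b's own z axis and vertical below 0.04 rad and angle between the x axis of tray_b and the x axis of rack, either way round below 0.04 rad) and (z of tray_a in the frame of rack between 0.058 and 0.066 m and horizontal distance between tray_a and rack below 0.005 m and angle between tray_a's own z axis and vertical below 0.04 rad and angle between the x axis of tray_a and the x axis of rack, either way round below 0.04 rad) and (z of pack in the frame of tray_b between 0.047 and 0.057 m and x of pack in the frame of tray_b between -0.045 and 0.045 m and y of pack in the frame of tray_b between -0.085 and 0.085 m and angle between pack's own z axis and vertical below 0.08 rad) and contact force between tray_a and the fingers below 0.3 N))), for 0.2 s.
At the end, for the whole second after the job is handed in: Trays on the posts, one on base, one on it (4 mm high, 5 mm aside, 0.04 rad); block flat on the lower; each tub present upright on the upper, in its own bay (8 mm off its centre line), square within 0.1 rad, within 5 mm of the backstop; at rest ((((z of tray_a in the frame of rack between 0.006 and 0.014 m and horizontal distance between tray_a and rack below 0.005 m and angle between tray_a's own z axis and vertical below 0.04 rad and angle between the x axis of tray_a and the x axis of rack, either way round below 0.04 rad) and (z of tray_b in the frame of rack between 0.058 and 0.066 m and horizontal distance between tray_b and rack below 0.005 m and angle between tray_b's own z axis and vertical below 0.04 rad and angle between the x axis of tray_b and the x axis of rack, either way round below 0.04 rad) and (z of pack in the frame of tray_a between 0.047 and 0.057 m and x of pack in the frame of tray_a between -0.045 and 0.045 m and y of pack in the frame of tray_a between -0.085 and 0.085 m and angle between pack's own z axis and vertical below 0.08 rad) and (z of tub1 in the frame of tray_b between 0.048 and 0.056 m and x of tub1 in the frame of tray_b between 0.035 and 0.045 m and (y of tub1 in the frame of tray_b between -0.086 and -0.07 m or y of tub1 in the frame of tray_b between -0.034 and -0.018 m or y of tub1 in the frame of tray_b between 0.018 and 0.034 m or y of tub1 in the frame of tray_b between 0.07 and 0.086 m) and angle between the x axis of tub1 and the x axis of tray_b, either way round below 0.1 rad and angle between tub1's own z axis and vertical below 0.08 rad and linear speed of tub1 below 0.02 m/s) and (z of tub2 in the frame of tray_b between 0.048 and 0.056 m and x of tub2 in the frame of tray_b between 0.035 and 0.045 m and (y of tub2 in the frame of tray_b between -0.086 and -0.07 m or y of tub2 in the frame of tray_b between -0.034 and -0.018 m or y of tub2 in the frame of tray_b between 0.018 and 0.034 m or y of tub2 in the frame of tray_b between 0.07 and 0.086 m) and angle between the x axis of tub2 and the x axis of tray_b, either way round below 0.1 rad and angle between tub2's own z axis and vertical below 0.08 rad and linear speed of tub2 below 0.02 m/s) and (z of tub3 in the frame of tray_b between 0.048 and 0.056 m and x of tub3 in the frame of tray_b between 0.035 and 0.045 m and (y of tub3 in the frame of tray_b between -0.086 and -0.07 m or y of tub3 in the frame of tray_b between -0.034 and -0.018 m or y of tub3 in the frame of tray_b between 0.018 and 0.034 m or y of tub3 in the frame of tray_b between 0.07 and 0.086 m) and angle between the x axis of tub3 and the x axis of tray_b, either way round below 0.1 rad and angle between tub3's own z axis and vertical below 0.08 rad and linear speed of tub3 below 0.02 m/s) and (z of tub4 in the frame of tray_b between 0.048 and 0.056 m and x of tub4 in the frame of tray_b between 0.035 and 0.045 m and (y of tub4 in the frame of tray_b between -0.086 and -0.07 m or y of tub4 in the frame of tray_b between -0.034 and -0.018 m or y of tub4 in the frame of tray_b between 0.018 and 0.034 m or y of tub4 in the frame of tray_b between 0.07 and 0.086 m) and angle between the x axis of tub4 and the x axis of tray_b, either way round below 0.1 rad and angle between tub4's own z axis and vertical below 0.08 rad and linear speed of tub4 below 0.02 m/s) and linear speed of tray_b below 0.02 m/s) or ((z of tray_b in the frame of rack between 0.006 and 0.014 m and horizontal distance between tray_b and rack below 0.005 m and angle between tray_b's own z axis and vertical below 0.04 rad and angle between the x axis of tray_b and the x axis of rack, either way round below 0.04 rad) and (z of tray_a in the frame of rack between 0.058 and 0.066 m and horizontal distance between tray_a and rack below 0.005 m and angle between tray_a's own z axis and vertical below 0.04 rad and angle between the x axis of tray_a and the x axis of rack, either way round below 0.04 rad) and (z of pack in the frame of tray_b between 0.047 and 0.057 m and x of pack in the frame of tray_b between -0.045 and 0.045 m and y of pack in the frame of tray_b between -0.085 and 0.085 m and angle between pack's own z axis and vertical below 0.08 rad) and (z of tub1 in the frame of tray_a between 0.048 and 0.056 m and x of tub1 in the frame of tray_a between 0.035 and 0.045 m and (y of tub1 in the frame of tray_a between -0.086 and -0.07 m or y of tub1 in the frame of tray_a between -0.034 and -0.018 m or y of tub1 in the frame of tray_a between 0.018 and 0.034 m or y of tub1 in the frame of tray_a between 0.07 and 0.086 m) and angle between the x axis of tub1 and the x axis of tray_a, either way round below 0.1 rad and angle between tub1's own z axis and vertical below 0.08 rad and linear speed of tub1 below 0.02 m/s) and (z of tub2 in the frame of tray_a between 0.048 and 0.056 m and x of tub2 in the frame of tray_a between 0.035 and 0.045 m and (y of tub2 in the frame of tray_a between -0.086 and -0.07 m or y of tub2 in the frame of tray_a between -0.034 and -0.018 m or y of tub2 in the frame of tray_a between 0.018 and 0.034 m or y of tub2 in the frame of tray_a between 0.07 and 0.086 m) and angle between the x axis of tub2 and the x axis of tray_a, either way round below 0.1 rad and angle between tub2's own z axis and vertical below 0.08 rad and linear speed of tub2 below 0.02 m/s) and (z of tub3 in the frame of tray_a between 0.048 and 0.056 m and x of tub3 in the frame of tray_a between 0.035 and 0.045 m and (y of tub3 in the frame of tray_a between -0.086 and -0.07 m or y of tub3 in the frame of tray_a between -0.034 and -0.018 m or y of tub3 in the frame of tray_a between 0.018 and 0.034 m or y of tub3 in the frame of tray_a between 0.07 and 0.086 m) and angle between the x axis of tub3 and the x axis of tray_a, either way round below 0.1 rad and angle between tub3's own z axis and vertical below 0.08 rad and linear speed of tub3 below 0.02 m/s) and (z of tub4 in the frame of tray_a between 0.048 and 0.056 m and x of tub4 in the frame of tray_a between 0.035 and 0.045 m and (y of tub4 in the frame of tray_a between -0.086 and -0.07 m or y of tub4 in the frame of tray_a between -0.034 and -0.018 m or y of tub4 in the frame of tray_a between 0.018 and 0.034 m or y of tub4 in the frame of tray_a between 0.07 and 0.086 m) and angle between the x axis of tub4 and the x axis of tray_a, either way round below 0.1 rad and angle between tub4's own z axis and vertical below 0.08 rad and linear speed of tub4 below 0.02 m/s) and linear speed of tray_a below 0.02 m/s))); the robot touches nothing.
It fails at once if the jar is knocked over (angle between jar's own z axis and vertical above 0.6 rad).
It fails at once if the cup is knocked over (angle between cup's own z axis and vertical above 0.6 rad).
It fails at once if the sauce is knocked over (angle between sauce's own z axis and vertical above 0.6 rad).
Of tub1, tub2, tub3, tub4 only 2 to 4 are there at a start; the rules pass over those that are not, and their reading is None.
At some moment in a run one of tub1, tub2, tub3, tub4 may be knocked a few centimetres aside while the robot is not near it.
It also fails if it takes over 210 s, if anything falls off the work surface, if the arm or the gripper's body presses on something with over 40 N, if the wrist force passes 120 N, or if a joint passes its speed limit or range.

## Working session

There is one attempt and no reset: what is moved stays moved. The work goes in short steps, Python scripts to look and compute and a shell command to move; the robot and the scene stay as the last step left them, time stands still between calls to the robot, and variables do not carry over. Pictures are saved under pics/ and viewed, at most 14 in all, crops included, and the job is handed in when it is done.

```bash
mkdir -p pics; ls
cat > h.py <<'E'
import numpy as np, cv2
from scipy.spatial.transform import Rotation as R
from bench import ctrl,get_image,job
def shot(name,fn=None):
    s=ctrl.get_state(); im=get_image(name)
    if name=='wrist':
        T=np.eye(4);T[:3,:3]=R.from_rotvec(s['tool_rot']).as_matrix();T[:3,3]=s['position']
        im['T']=T@np.array(im['T_tool_cam'])
    im['T']=np.array(im['T'])
    if fn: cv2.imwrite('pics/'+fn,cv2.cvtColor(np.array(im['pixels']),cv2.COLOR_RGB2BGR))
    np.save('last_'+name+'.npy',im,allow_pickle=True)
    return im
def load(name): return np.load('last_'+name+'.npy',allow_pickle=True).item()
def ray(im,u,v):
    x=(u-im['cx'])/im['fx'];y=(v-im['cy'])/im['fy'];rd=np.hypot(x,y);r=rd
    for _ in range(20): r=rd/(1+im['k1']*r*r)
    k=r/rd if rd>0 else 1
    d=im['T'][:3,:3]@np.array([x*k,y*k,1]); return im['T'][:3,3],d/np.linalg.norm(d)
def onz(im,u,v,z):
    o,d=ray(im,u,v); return o+d*(z-o[2])/d[2]
def proj(im,p):
    q=np.linalg.inv(im['T'])@np.append(p,1);x,y=q[0]/q[2],q[1]/q[2];k=1+im['k1']*(x*x+y*y)
    return np.array([im['fx']*x*k+im['cx'],im['fy']*y*k+im['cy']])
def tri(*rs):
    A=sum(np.eye(3)-np.outer(d,d) for o,d in rs);b=sum((np.eye(3)-np.outer(d,d))@o for o,d in rs)
    p=np.linalg.solve(A,b);return p,[np.linalg.norm(np.cross(d,p-o)) for o,d in rs]
def hsv(im): return cv2.cvtColor(np.array(im['pixels']),cv2.COLOR_RGB2HSV)
def toolmove(p):
    s=ctrl.get_state();return R.from_rotvec(s['tool_rot']).inv().apply(np.array(p)-s['position'])*1000
E
python3 - <<'E'
from h import *
for n in('top','side','wrist'):
    im=shot(n,n+'0.png'); print(n,im['fx'],im['cx'],im['cy'],im['k1'],im['T'].round(3).tolist())
    if n=='wrist':print(np.array(im['T_tool_cam']).round(3).tolist())
s=ctrl.get_state();print(s['time'],s['position'],s['tool_rot'],s['grip_width'],s['ft_force'])
E
```

```text
pics
top 434.0701936489268 322.3355096499118 195.24160235384736 -0.05954000839262763 [[-0.025, -0.977, 0.212, 0.265], [-1.0, 0.023, -0.009, -0.004], [0.004, -0.212, -0.977, 1.262], [0.0, 0.0, 0.0, 1.0]]
side 414.7000292985352 308.74429946220175 199.410090495021 -0.05879755149767121 [[0.926, -0.241, 0.29, 0.216], [-0.377, -0.568, 0.732, -0.807], [-0.012, -0.787, -0.617, 0.776], [0.0, 0.0, 0.0, 1.0]]
wrist 291.0435317726317 321.7155620655311 199.02186973626925 -0.05409320297815184 [[0.23, 0.939, 0.254, 0.08], [0.973, -0.221, -0.062, 0.649], [-0.002, 0.262, -0.965, 0.382], [0.0, 0.0, 0.0, 1.0]]
[[0.001, -0.965, -0.262, 0.072], [1.0, 0.001, 0.0, -0.0], [0.0, -0.262, 0.965, -0.161], [0.0, 0.0, 0.0, 1.0]]
0.15 [0.14987357 0.63204731 0.22170674] [-3.64770001e-01 -3.12024289e+00  2.30814257e-03] 1.0000520272320281 [-0.85261477 -0.87347525 -0.2926098 ]
```

View pics/top0.png

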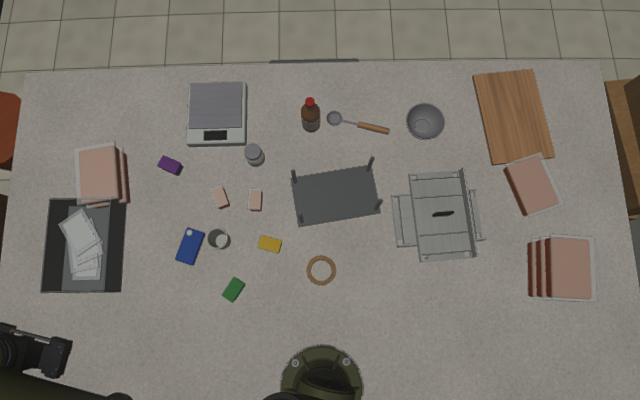

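View pics/side0.png

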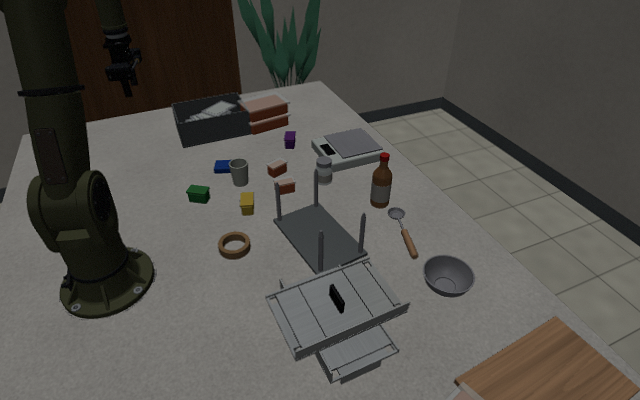

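Top view: the orange candidates are (221,197) and (255,200). The look-alikes are yellow (270,244), green (233,289), purple (169,165) and pinkish boxes at left and right, all excluded. The blue block is at (190,246), the rack at (336,193) and the pile at (443,214), with the fin running along world y. Side view: the tubs are at (277,168) and (286,186).

Run:
```python
from h import *
t=load('top');s=load('side')
for n,z,a,b in [('fin',.14,(443,214),(335,287)),('tubA',.042,(221,193),(277,165)),('tubB',.042,(255,197),(286,181)),('pack',.02,(190,246),(222,166)),('postNL',.14,(293,173),(277,183)),('postFL',.14,(294,172),(316,170)),
 ('jar',.08,(253,148),(323,158)),('cup',.075,(219,235),(239,162))]:
    print(n,onz(t,*a,z).round(3),onz(s,*b,z).round(3),tri(ray(t,*a),ray(s,*b))[0].round(3))
c=cv2.imread('pics/top0.png')[130:280,140:500]
cv2.imwrite('pics/c1.png',cv2.resize(c,None,fx=2.2,fy=2.2,interpolation=cv2.INTER_CUBIC))
```

```text
fin [ 0.45  -0.331  0.14 ] [ 0.457 -0.331  0.14 ] [ 0.453 -0.332  0.142]
tubA [0.543 0.277 0.042] [0.535 0.27  0.042] [0.541 0.279 0.036]
tubB [0.529 0.178 0.042] [0.532 0.175 0.042] [0.531 0.179 0.039]
pack [0.394 0.368 0.02 ] [0.374 0.369 0.02 ] [0.384 0.368 0.021]
postNL [0.571 0.063 0.14 ] [0.465 0.045 0.14 ] [0.521 0.067 0.133]
postFL [0.574 0.06  0.14 ] [0.582 0.06  0.14 ] [0.578 0.059 0.141]
jar [0.664 0.18  0.08 ] [0.663 0.195 0.08 ] [0.658 0.178 0.092]
cup [0.417 0.272 0.075] [0.417 0.285 0.075] [0.415 0.27  0.084]
```

View pics/c1.png

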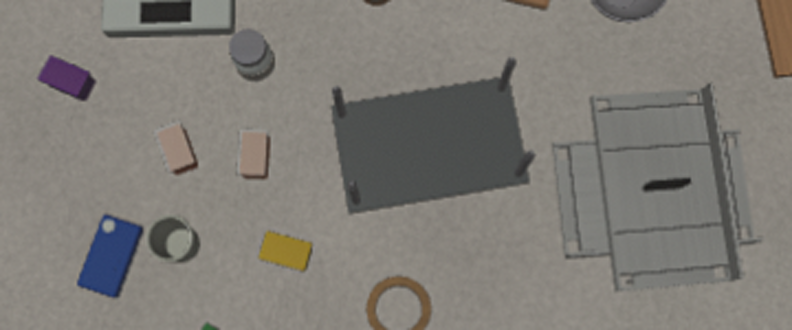

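The close crop shows two pale-lidded orange tubs at crop (177,148) and (254,153). The trays are crossed, and the fin of the upper one is at crop (667,184) with its backstop towards world -y. I'll move over the pile.

```bash
python3 -m crank '[[[-38,-14,-6,0,-1],[-38,-14,-6,0,-1],[-38,-14,-6,0,-1],[-38,-14,-6,0,-1],[-38,-14,-6,0,-1],[-38,-14,-6,0,-1],[-38,-14,-6,0,-1],[-38,-14,-6,0,-1],[-38,-14,-6,0,-1],[-38,-14,-6,0,-1]]]' 45
python3 -m crank '[[[-20,-36,0,0,-1],[-20,-36,0,0,-1],[-20,-36,0,0,-1],[-20,-36,0,0,-1],[-20,-36,0,0,-1],[-20,-36,0,0,-1],[-20,-36,0,0,-1],[-20,-36,0,0,-1],[-20,-36,0,0,-1],[-20,-36,0,0,-1]]]'
python3 -m crank '[[[7,-38,0,0,-1],[7,-38,0,0,-1],[7,-38,0,0,-1],[7,-38,0,0,-1],[7,-38,0,0,-1],[7,-38,0,0,-1],[7,-38,0,0,-1],[7,-38,0,0,-1],[7,-38,0,0,-1]]]'
python3 -m crank '[[[0,0,0,0.123,-1],[0,0,0,0.123,-1],[0,0,0,0.123,-1],[0,0,0,0.123,-1],[0,0,0,0.123,-1],[0,0,0,0.123,-1],[0,0,0,0.123,-1],[0,0,0,0.123,-1],[0,0,0,0.123,-1],[0,0,0,0.123,-1]]]'
python3 - <<'E'
from h import *
w=shot('wrist','w1.png');t=shot('top','t1.png')
s=ctrl.get_state();print(s['time'],s['position'],s['joint_positions'],R.from_rotvec(s['tool_rot']).as_matrix().round(3))
print(proj(w,[.453,-.332,.14]))
h=hsv(t);m=cv2.inRange(h,(0,60,60),(18,255,255))
n,_,st,c=cv2.connectedComponentsWithStats(m);print([(c[i].round(),st[i,4]) for i in range(1,n) if st[i,4]>10])
E
```

```text
time: 0.98
position: [0.4887, 0.4071, 0.2827]
tool_rot: [-0.365, -3.12, 0.0]
ft_force: [0.6, 0.9, 0.6]
grip_width: 0.999
grip_force: 0.0
time: 1.82
position: [0.599, 0.0103, 0.2825]
tool_rot: [-0.364, -3.12, -0.001]
ft_force: [1.2, 1.6, 0.3]
grip_width: 0.997
grip_force: 0.0
time: 2.57
position: [0.4576, -0.3075, 0.2825]
tool_rot: [0.364, 3.12, 0.001]
ft_force: [1.0, -0.7, 0.0]
grip_width: 1.0
grip_force: 0.0
time: 3.4
position: [0.4586, -0.3059, 0.2823]
tool_rot: [-2.105, -2.331, -0.0]
ft_force: [0.7, 0.2, -1.0]
grip_width: 1.0
grip_force: 0.0
3.5 [ 0.45865803 -0.30591338  0.28229071] [-0.15074862  0.09305378  0.74650874  1.62960514 -0.06373774  1.44432633
  0.70937181] [[-0.107  0.994 -0.   ]
 [ 0.994  0.107  0.   ]
 [ 0.    -0.    -1.   ]]
[314.63743705 212.19116792]
[(array([509.,  98.]), np.int32(3349)), (array([627., 133.]), np.int32(3139)), (array([  8., 124.]), np.int32(1173)), (array([310., 110.]), np.int32(366)), (array([374., 127.]), np.int32(182)), (array([311., 130.]), np.int32(20)), (array([ 96., 167.]), np.int32(1131)), (array([119., 175.]), np.int32(231)), (array([126., 179.]), np.int32(167)), (array([541., 199.]), np.int32(580)), (array([111., 184.]), np.int32(17)), (array([259., 204.]), np.int32(32)), (array([ 97., 203.]), np.int32(41)), (array([225., 205.]), np.int32(31)), (array([103., 206.]), np.int32(15)), (array([633., 216.]), np.int32(41)), (array([560., 268.]), np.int32(3354)), (array([321., 270.]), np.int32(324))]
```

View pics/w1.png

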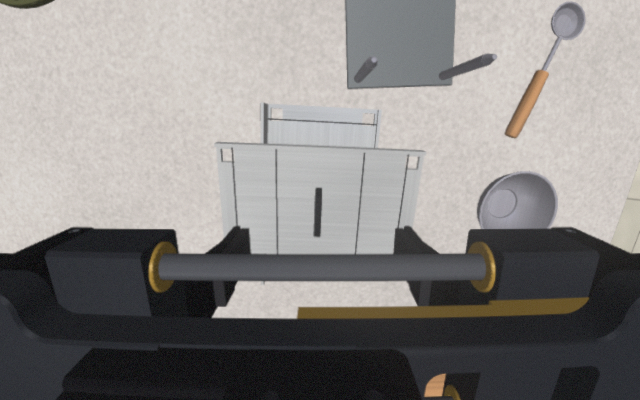

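View pics/t1.png

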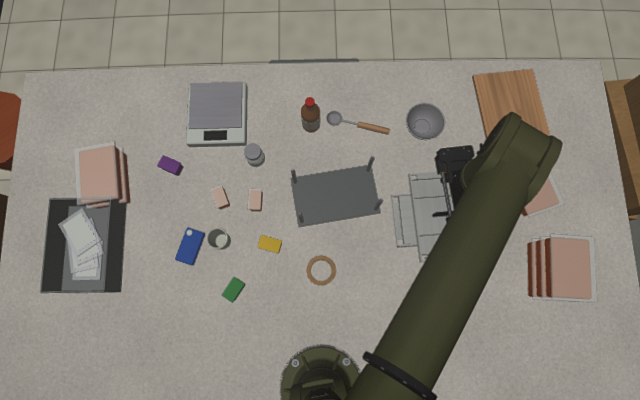

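The top view confirms only two orange tubs, at (221,197) and (255,200), and nothing was hidden under the arm. The wrist view shows the upper tray with its fin from (319,188) to (317,236) and its plate edge from (217,144) to (424,151).

Run:
```python
from h import *
w=load('wrist');t=cv2.imread('pics/top0.png')
m=(np.array(w['pixels']).max(2)<70).astype(np.uint8)
n,l,st,c=cv2.connectedComponentsWithStats(m)
i=l[212,318];print(st[i],c[i]); (cx,cy),wh,a=cv2.minAreaRect(np.argwhere(l==i)[:,::-1].astype(np.float32));print(cx,cy,wh,a)
gt=(t.max(2)<70).astype(np.uint8);n2,l2,st2,c2=cv2.connectedComponentsWithStats(gt);j=l2[214,443];print(st2[j],c2[j])
top=load('top');p,e=tri(ray(w,cx,cy),ray(top,*c2[j]));print('fin',p,e, onz(w,cx,cy,.14),onz(top,*c2[j],.14))
a,b=onz(w,217,144,.1),onz(w,424,151,.1);d=b-a;print('edge',a,b,np.linalg.norm(d),np.degrees(np.arctan2(d[1],d[0])))
s=ctrl.get_state();print(R.from_rotvec(s['tool_rot']).as_matrix()[:2,1])
f1,f2=onz(w,318.6,188,.14),onz(w,317,236,.14);print(f1,f2,np.linalg.norm(f1-f2),np.degrees(np.arctan2(*(f2-f1)[1::-1])))
for z in(.13,.14):print(toolmove(onz(w,cx,cy,z)))
```

```text
[315 189   6  47 228] [317.53947368 212.07017544]
317.57684326171875 212.00296020507812 (4.842573642730713, 46.158180236816406) 2.2025983333587646
[432 211  22   6  84] [442.60714286 213.35714286]
fin [ 0.45650257 -0.3395625   0.11156346] [np.float64(0.0009329348090596107), np.float64(0.0009329348090595528)] [ 0.45617081 -0.33145586  0.14      ] [ 0.45155198 -0.33033643  0.14      ]
edge [ 0.33139597 -0.27333052  0.1       ] [ 0.57406762 -0.25652158  0.1       ] 0.24325309739633902 3.9623323854706998
[0.99420676 0.10748402]
[ 0.45460118 -0.30460963  0.14      ] [ 0.45830757 -0.35952001  0.14      ] 0.05503533166980233 -86.13845403484596
[-28.37473613  -5.33805011 152.28170399]
[-25.18076986  -5.1737699  142.28285462]
```

```bash
python3 -m crank '[[[-9,-2,30,0.019,-1],[-9,-2,30,0.019,-1],[-9,-1,30,0,-1],[0,0,0,0,-1],[0,0,0,0,-1]]]'
python3 - <<'E'
from h import *
w0=load('wrist');s0=load('side');w=shot('wrist','w2.png')
print(proj(w,[.4563,-.3315,.14]))
m=(np.array(w['pixels']).max(2)<70).astype(np.uint8)
n,l,st,c=cv2.connectedComponentsWithStats(m)
for i in range(1,n):
    if 60<st[i,4]<3000: print(st[i],c[i],cv2.minAreaRect(np.argwhere(l==i)[:,::-1].astype(np.float32)))
m=(np.array(s0['pixels']).max(2)<70).astype(np.uint8)
n,l,st,c=cv2.connectedComponentsWithStats(m);i=l[298,337];print('side',st[i],c[i]);print(cv2.minAreaRect(np.argwhere(l==i)[:,::-1].astype(np.float32)))
E
```

```text
time: 3.92
position: [0.4551, -0.333, 0.1915]
tool_rot: [-2.138, -2.297, 0.002]
ft_force: [0.1, 0.8, 0.5]
grip_width: 1.0
grip_force: 0.0
[324.29205947 215.02511714]
[320 182   9  66 494] [323.74089069 215.59919028] ((323.7210998535156, 214.5042724609375), (7.806248188018799, 65.08412170410156), 1.1017061471939087)
[394 227  45  29 780] [410.39871795 243.81794872] ((416.0, 241.0), (43.99999237060547, 27.999996185302734), -0.0)
side [329 284  16  30 251] [336.31474104 298.45418327]
((336.3382263183594, 298.3970031738281), (30.18375015258789, 9.775419235229492), 59.036251068115234)
```

View pics/w2.png

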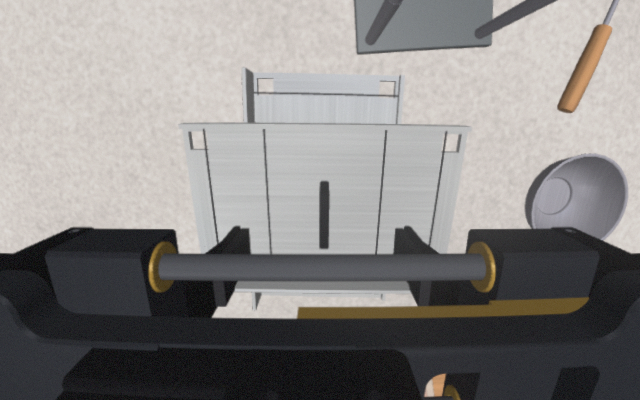

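The fin is now at (324,215), centred between the fingers, with the plate edge from (183,125) to (468,127).

Run:
```python
from h import *
w=load('wrist');s0=load('side');top=load('top')
# edge of near plate (ends), far edge etc at floor
for z in(.092,.098,.104):
    a,b=onz(w,183,125,z),onz(w,468,127,z);d=b-a;print(z,np.linalg.norm(d),np.degrees(np.arctan2(d[1],d[0])))
f=onz(w,323.9,215,.14)
for z in (.13,.14):
  a,b=onz(w,324.5,182,z),onz(w,323,247.5,z);print(a,b,np.linalg.norm(a-b),toolmove((a+b)/2),np.degrees(np.arctan2(*(b-a)[1::-1])))
# fin top middle in side image ~ (333.5,290)?
print(tri(ray(s0,334,290),ray(w,324,214)),tri(ray(s0,336,298),ray(top,443,213.5)))
s=ctrl.get_state();print(s['position'],R.from_rotvec(s['tool_rot']).as_matrix()[:,1])
c=cv2.imread('pics/side0.png')[250:390,255:415];cv2.imwrite('pics/c2.png',cv2.resize(c,None,fx=4,fy=4,interpolation=cv2.INTER_CUBIC))
```

```text
0.092 0.25112005755680494 3.76455328386317
0.098 0.24532850930647046 3.7645532838631675
0.104 0.23953696105613617 3.7645532838631754
[ 0.45475037 -0.30781933  0.13      ] [ 0.45763967 -0.36309942  0.13      ] 0.05535554320841993 [-2.1142878  -0.33794338 63.13666019] -87.0080626764749
[ 0.45453479 -0.30575272  0.14      ] [ 0.45729404 -0.35854449  0.14      ] 0.05286382895493281 [ 1.20934084 -0.38252742 53.13708944] -87.0080626764749
(array([ 0.455435  , -0.33239346,  0.13390851]), [np.float64(0.0007959421468242837), np.float64(0.0007959421468242518)]) (array([ 0.45586804, -0.33862002,  0.11567637]), [np.float64(0.0006842397281279451), np.float64(0.0006842397281278901)])
[ 0.45639225 -0.33333352  0.19313687] [ 9.97433546e-01  7.15981216e-02 -1.74073682e-04]
```

View pics/c2.png

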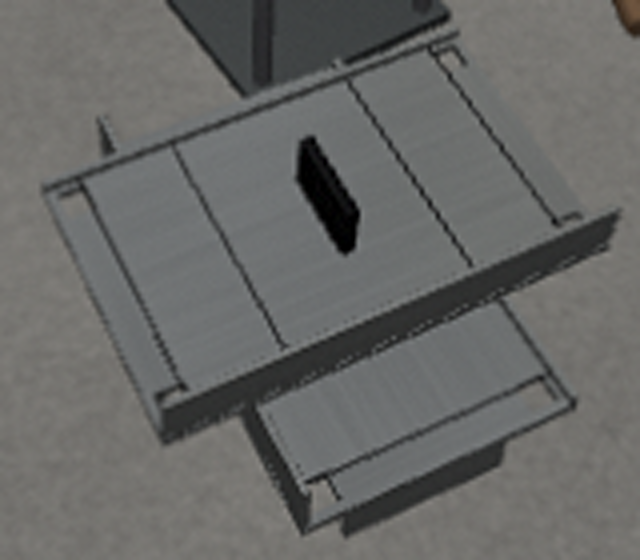

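The fin stands about 36 mm above a floor at z≈0.098, so its top is at about 0.134. I'll descend and grip.

```bash
python3 -m crank '[[[0,0,28,0,-1],[0,0,28,0,-1],[0,0,29,0,-1],[0,0,0,0,-1],[0,0,0,0,1],[0,0,0,0,1],[0,0,0,0,1],[0,0,0,0,1],[0,0,0,0,1],[0,0,0,0,1]]]' 50
python3 -m crank '[[[0,0,0,0,1],[0,0,0,0,1],[0,0,0,0,1],[0,0,-5,0,1],[0,0,-10,0,1],[0,0,-10,0,1],[0,0,0,0,1]]]' 50
```

```text
time: 4.8
position: [0.4567, -0.3337, 0.1085]
tool_rot: [2.141, 2.297, 0.001]
ft_force: [0.2, -0.4, 0.4]
grip_width: 0.631
grip_force: 0.0
time: 5.38
position: [0.4576, -0.3346, 0.1354]
tool_rot: [2.14, 2.295, 0.002]
ft_force: [-0.3, -0.8, 0.2]
grip_width: 0.095
grip_force: 0.0
```

The fingers are slow and lifted before they had closed. I'll reopen, go down and close with a longer wait.

```bash
python3 -m crank '[[[0,0,0,0,-1],[0,0,0,0,-1],[0,0,0,0,-1],[0,0,0,0,-1],[0,0,0,0,-1],[0,0,0,0,-1],[0,0,0,0,-1]]]'
python3 - <<'E'
from h import *
w=shot('wrist','w3.png');s=ctrl.get_state();print(s['position'],s['grip_width'])
m=(np.array(w['pixels']).max(2)<70).astype(np.uint8)
n,l,st,c=cv2.connectedComponentsWithStats(m)
for i in range(1,n):
    if 300<st[i,4]<3000: print(st[i],c[i],cv2.minAreaRect(np.argwhere(l==i)[:,::-1].astype(np.float32)))
print(proj(w,[.4555,-.332,.134]))
E
```

```text
time: 5.97
position: [0.4561, -0.3333, 0.1324]
tool_rot: [-2.142, -2.298, 0.0]
ft_force: [-0.2, -0.2, -0.6]
grip_width: 0.537
grip_force: 0.0
[ 0.45616747 -0.33338222  0.13240774] 0.5859664899210419
[317 199  12  56 606] [322.78217822 227.34818482] ((322.5, 226.5), (55.0, 11.0), 90.0)
[247 227  36  30 655] [268.79541985 243.87480916] ((264.08056640625, 241.4341278076172), (28.516921997070312, 35.17780685424805), 87.61405944824219)
[362 227  35  29 630] [374.47142857 243.33015873] ((379.0, 241.0), (34.0, 28.0), 0.0)
[321.64306    243.24461066]
```

View pics/w3.png

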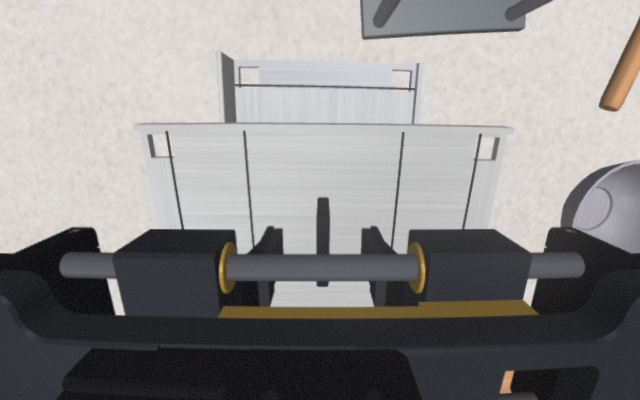

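The tray is undisturbed, with the fin at (323,199)–(323,287) midway between the fingers.

```bash
python3 -m crank '[[[0,0,13,0,-0.3],[0,0,12,0,0.5],[0,0,0,0,1],[0,0,0,0,1],[0,0,0,0,1],[0,0,0,0,1],[0,0,0,0,1],[0,0,0,0,1],[0,0,0,0,1],[0,0,0,0,1]]]' 50
python3 -m crank '[[[0,0,0,0,1],[0,0,0,0,1],[0,0,0,0,1],[0,0,0,0,1],[0,0,0,0,1]]]'
python3 -m crank '[[[0,0,-10,0,1],[0,0,-10,0,1],[0,0,-10,0,1],[0,0,0,0,1],[0,0,0,0,1]]]'
```

```text
time: 6.85
position: [0.4566, -0.3335, 0.1078]
tool_rot: [2.142, 2.297, 0.001]
ft_force: [-0.9, 0.2, 0.5]
grip_width: 0.086
grip_force: 50.0
time: 7.27
position: [0.4566, -0.3335, 0.1078]
tool_rot: [2.142, 2.298, 0.001]
ft_force: [0.2, -0.6, 1.5]
grip_width: 0.088
grip_force: 50.0
time: 7.68
position: [0.4566, -0.3337, 0.1383]
tool_rot: [2.141, 2.297, 0.001]
ft_force: [0.3, -0.3, -6.6]
grip_width: 0.088
grip_force: 50.0
```

The tray is held. Next I'll measure the rack from the fixed views.

Run:
```python
from h import *
for n in('top','side'):
    im=load(n);g=np.array(im['pixels']).astype(int)
    b=cv2.imread(f'pics/{n}0.png')
    m=((b.max(2)<95)&(b.max(2).astype(int)-b.min(2)<25)).astype(np.uint8)
    k,l,st,c=cv2.connectedComponentsWithStats(m); seed={'top':(193,336),'side':(230,320)}[n]
    i=l[seed];print(n,st[i],c[i])
    mm=(l==i).astype(np.uint8);mm2=cv2.morphologyEx(mm,cv2.MORPH_OPEN,np.ones((13,13),np.uint8))
    ct=max(cv2.findContours(mm2,0,2)[0],key=cv2.contourArea);r=cv2.approxPolyDP(ct,5,True)[:,0];print(r.tolist())
    P=np.array([onz(im,u,v,.01) for u,v in r]);print(P.round(4)[:,:2].tolist(),P.mean(0),[np.linalg.norm(P[i]-P[i-1]).round(4) for i in range(len(P))])
a=cv2.imread('pics/top0.png')[145:235,280:390];bb=cv2.imread('pics/side0.png')[165:275,265:375]
a=cv2.resize(a,None,fx=5,fy=5,interpolation=cv2.INTER_CUBIC)[:,:];bb=cv2.resize(bb,(450,450),interpolation=cv2.INTER_CUBIC)
cv2.imwrite('pics/c3.png',np.hstack([cv2.resize(a[:, :],(350,286)) if 0 else cv2.resize(a,(398,326)),cv2.resize(bb,(326,326))]))
```

```text
top [ 291  157   92   70 4181] [334.8875867  194.96292753]
[[371, 167], [293, 177], [300, 224], [378, 213]]
[[0.6194, -0.1637], [0.594, 0.0704], [0.4522, 0.0515], [0.4791, -0.1774]] [ 0.53615745 -0.05481054  0.01      ] [np.float64(0.141), np.float64(0.2355), np.float64(0.143), np.float64(0.2305)]
side [ 265  141  145  244 7495] [330.09179453 258.47458306]
[[278, 215], [279, 229], [312, 270], [362, 257], [362, 242], [322, 206]]
[[0.4678, 0.0691], [0.451, 0.0115], [0.4771, -0.1626], [0.6112, -0.1712], [0.6369, -0.1227], [0.6, 0.0574]] [ 0.54067638 -0.0530684   0.01      ] [np.float64(0.1328), np.float64(0.06), np.float64(0.176), np.float64(0.1343), np.float64(0.055), np.float64(0.1838)]
```

View pics/c3.png

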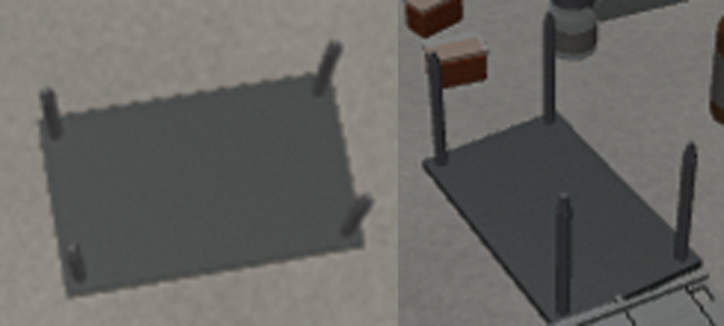

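The post tips in the top view are at (293,170), (373,157), (381,200) and (301,212). In the side view they are at (316,170), (364,214), (321,231) and (277,183).

Run:
```python
from h import *
t=load('top');s=load('side')
T=[(293,170.5),(372.6,157.4),(380.6,200),(300.7,212.7)];S=[(315.9,170),(363.9,214.6),(321,231.4),(276.8,183.2)]
L=np.array([[60,110],[60,-110],[-60,-110],[-60,110]])/1000
def fit(P):
    P=P[:,:2];c=P.mean(0);H=L.T@(P-c);a=np.arctan2(H[0,1]-H[1,0],H[0,0]+H[1,1]);M=np.array([[np.cos(a),-np.sin(a)],[np.sin(a),np.cos(a)]])
    return c.round(4),np.degrees(a).round(2),((P-c-L@M.T)*1000).round(1).tolist()
A=np.array([tri(ray(t,*a),ray(s,*b))[0] for a,b in zip(T,S)]);print(A.round(4)[:,2],fit(A))
print(fit(np.array([onz(t,*a,.138) for a in T])));print(fit(np.array([onz(s,*b,.138) for b in S])))
```

```text
[0.1386 0.136  0.1369 0.1405] (array([ 0.5378, -0.0544]), np.float64(8.45), [[-0.6, -1.1], [-0.3, 0.4], [0.1, 2.9], [0.7, -2.2]])
(array([ 0.5358, -0.0538]), np.float64(8.14), [[-1.3, -1.0], [-0.8, 1.2], [-0.1, 2.8], [2.1, -3.0]])
(array([ 0.5399, -0.054 ]), np.float64(8.12), [[-0.5, -0.1], [-0.2, -1.4], [1.1, 1.2], [-0.3, 0.3]])
```

```bash
python3 -m crank '[[[0,0,-30,0,1],[0,0,-30,0,1],[0,0,-30,0,1],[0,0,-30,0,1],[0,0,0,0,1]]]'
python3 -m crank '[[[34,12.5,0,0,1],[34,12.5,0,0,1],[34,12.5,0,0,1],[34,12.5,0,0,1],[34,12.5,0,0,1],[34,12.5,0,0,1],[34,12.5,0,0,1],[34,12.5,0,0,1]]]'
python3 -m crank '[[[0,0,0,-0.1174,1],[0,0,0,-0.1174,1],[0,0,0,-0.1174,1],[0,0,0,-0.1174,1],[0,0,0,-0.1174,1],[0,0,0,-0.1174,1],[0,0,0,-0.1174,1]]]'
python3 -m crank '[[[0,0,0,-0.1174,1],[0,0,0,-0.1174,1],[0,0,0,-0.1174,1],[0,0,0,-0.1174,1],[0,0,0,-0.1174,1],[0,0,0,-0.1174,1],[0,0,0,-0.1174,1],[0,0,0,0,1],[0,0,0,0,1]]]'
python3 - <<'E'
from h import *
w=shot('wrist','w4.png');s=ctrl.get_state();M=R.from_rotvec(s['tool_rot']).as_matrix();print(s['time'],s['position'],np.degrees(np.arctan2(M[1,1],M[0,1])),M[:,2],s['grip_width'])
E
```

```text
time: 8.1
position: [0.4585, -0.3356, 0.2634]
tool_rot: [2.136, 2.291, 0.005]
ft_force: [1.8, -1.8, -4.7]
grip_width: 0.086
grip_force: 50.0
time: 8.77
position: [0.5363, -0.0533, 0.2557]
tool_rot: [-2.141, -2.296, 0.002]
ft_force: [-0.3, -0.2, -4.9]
grip_width: 0.091
grip_force: 50.0
time: 9.35
position: [0.536, -0.0551, 0.2554]
tool_rot: [-1.037, -2.963, 0.002]
ft_force: [0.6, 0.4, -6.7]
grip_width: 0.089
grip_force: 50.0
time: 10.1
position: [0.5362, -0.0552, 0.256]
tool_rot: [0.218, -3.132, -0.0]
ft_force: [0.9, -0.0, -6.1]
grip_width: 0.089
grip_force: 50.0
10.15 [ 0.53634659 -0.05514921  0.2563137 ] 97.98562702681892 [-1.91457313e-03 -5.14691718e-05 -9.99998166e-01] 0.08653830466862363
```

View pics/w4.png

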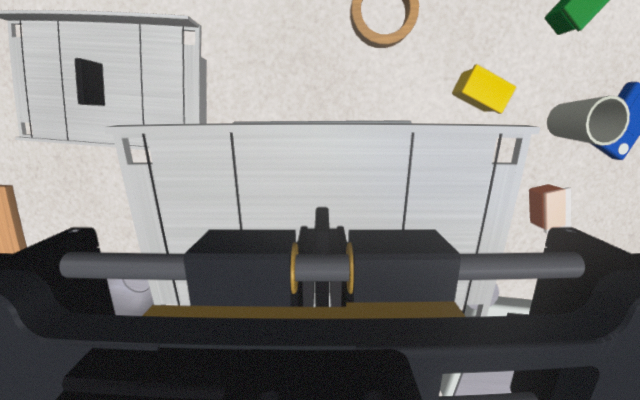

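The wrist view shows the tray level. The near holes are at about (137,150) and (509,150) and the lip edge runs from (112,125) to (535,127).

Run:
```python
from h import *
w=load('wrist');s=ctrl.get_state();Rm=R.from_rotvec(s['tool_rot'])
b=cv2.imread('pics/w4.png');
for nm,(x0,y0) in (('L',(112,122)),('R',(485,122))):
    c=b[y0:y0+50,x0:x0+50]; 
    globals()[nm]=cv2.resize(c,None,fx=7,fy=7,interpolation=cv2.INTER_CUBIC)
cv2.imwrite('pics/c4.png',np.hstack([L,globals()['R']]))
from scipy.spatial.transform import Rotation as RR
for dz in(.004,.008,.012,.016):
    z=s['position'][2]-dz
    f=lambda u,v:Rm.inv().apply(onz(w,u,v,z)-s['position'])*1000
    a,c=f(137,150),f(509,150);print(dz,a.round(1),c.round(1),np.linalg.norm(a-c).round(1),'lip',f(322,126.)[0].round(1))
for X in (-60,60):
  for Y in(-110,110):
    th=np.radians(8.2);print(X,Y,proj(w,[.538+X/1e3*np.cos(th)-Y/1e3*np.sin(th),-.054+X/1e3*np.sin(th)+Y/1e3*np.cos(th),.139]).round())
```

```text
0.004 [  56.6 -105.7    4.1] [ 56.7 107.6   4.1] 213.3 lip 69.1
0.008 [  56.2 -108.2    8.1] [ 56.4 110.2   8.1] 218.5 lip 69.0
0.012 [  55.8 -110.8   12.1] [ 56.  112.9  12.1] 223.7 lip 69.0
0.016 [  55.4 -113.4   16.1] [ 55.6 115.5  16.1] 228.9 lip 68.9
-60 -110 [206. 137.]
-60 110 [439. 136.]
60 -110 [218. 254.]
60 110 [427. 253.]
```

View pics/c4.png

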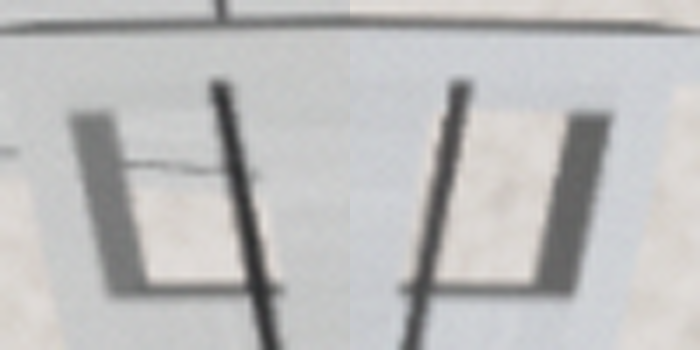

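Run:
```python
from h import *
w=load('wrist');s=ctrl.get_state();Rm=R.from_rotvec(s['tool_rot'])
for dz in(.006,.009,.012):
    z=s['position'][2]-dz
    f=lambda u,v:(Rm.inv().apply(onz(w,u,v,z)-s['position'])*1000).round(1)[:2]
    print(dz,[f(*q).tolist() for q in((122,138),(128,164.4),(522.1,138),(517.6,164.4))])
```

```text
0.006 [[63.4, -115.0], [48.0, -113.8], [63.5, 115.8], [48.2, 115.6]]
0.009 [[63.2, -117.1], [47.6, -115.9], [63.4, 117.9], [47.8, 117.7]]
0.012 [[63.1, -119.1], [47.2, -117.9], [63.2, 120.0], [47.3, 119.8]]
```

```bash
python3 -m crank '[[[0,0,20,0,1],[0,0,20,0,1],[0,0,0,0,1],[0,0,0,0,1]]]'
python3 - <<'E'
from h import *
t=shot('top','t5.png');sd=shot('side','s5.png');s=ctrl.get_state();print(s['position'])
for n,im in(('top',t),('side',sd)):
  print(n)
  for X,Y in((60,110),(60,-110),(-60,-110),(-60,110)):
    th=np.radians(8);p=[.5409+X/1e3*np.cos(th)-Y/1e3*np.sin(th),-.0538+X/1e3*np.sin(th)+Y/1e3*np.cos(th),s['position'][2]-.010];print(X,Y,proj(im,p).round())
a=cv2.imread('pics/t5.png')[120:240,265:405];b=cv2.imread('pics/s5.png')[120:260,250:400]
cv2.imwrite('pics/c5.png',np.hstack([cv2.resize(a,None,fx=2.8,fy=2.8,interpolation=2)[:336],cv2.resize(b,None,fx=2.4,fy=2.4,interpolation=2)[:336]]))
E
```

```text
time: 10.48
position: [0.5358, -0.055, 0.2164]
tool_rot: [0.221, -3.131, -0.0]
ft_force: [0.1, 0.4, -6.4]
grip_width: 0.088
grip_force: 50.0
[ 0.53755237 -0.0552087   0.21855826]
top
60 110 [291. 160.]
60 -110 [376. 147.]
-60 -110 [385. 192.]
-60 110 [298. 206.]
side
60 110 [316. 148.]
60 -110 [366. 190.]
-60 -110 [321. 208.]
-60 110 [276. 160.]
```

View pics/c5.png

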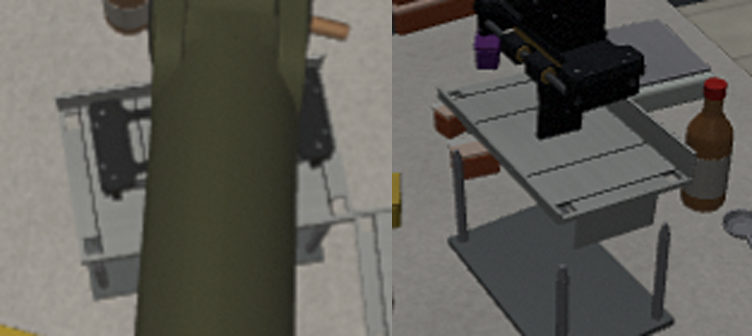

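```bash
python3 -m crank '[[[2.5,0,17,0,1],[0,0,17,0,1],[0,0,16,0,1],[0,0,0,0,1],[0,0,0,0,1],[0,0,0,0,1]]]'
python3 - <<'E'
from h import *
t=shot('top','t6.png');sd=shot('side','s6.png');w=shot('wrist','w6.png');s=ctrl.get_state();print(s['position'])
a=cv2.imread('pics/t6.png')[140:240,275:405];b=cv2.imread('pics/s6.png')[140:250,255:395]
w=cv2.imread('pics/w6.png')[110:190,100:540]
u=np.hstack([cv2.resize(a,(400,308),interpolation=2),cv2.resize(b,(392,308),interpolation=2)])
cv2.imwrite('pics/c6.png',np.vstack([u,cv2.resize(w,(792,144),interpolation=2)]))
E
```

```text
time: 11.08
position: [0.5357, -0.0556, 0.1694]
tool_rot: [-0.224, 3.131, -0.0]
ft_force: [0.1, -0.1, -6.1]
grip_width: 0.09
grip_force: 50.0
[ 0.5355511  -0.05551244  0.16911868]
```

View pics/c6.png

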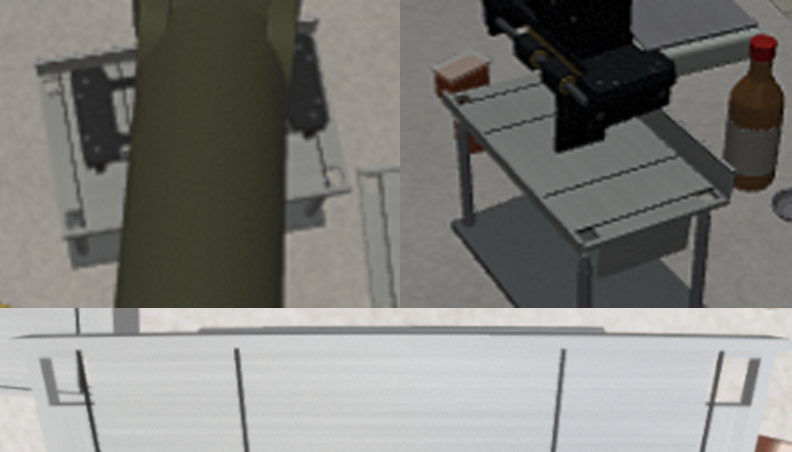

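The side crop shows posts close under their holes at (462,98) and (587,234). I have one viewing left, so from here I'll work numerically. Lowering slightly to read the posts through the near holes.

```bash
python3 -m crank '[[[0,0,8,0,1],[0,0,0,0,1],[0,0,0,0,1]]]'
python3 - <<'E'
from h import *
w=shot('wrist','w7.png');s=ctrl.get_state();print(s['position'])
g=cv2.cvtColor(np.array(w['pixels']),cv2.COLOR_RGB2GRAY)
np.set_printoptions(linewidth=250)
print(g[134:170:2,116:160:2]);print(g[134:170:2,486:530:2])
th=np.radians(8.2)
for Y in(-110,110):
  print([proj(w,[.538+X/1e3*np.cos(th)-Y/1e3*np.sin(th),-.054+X/1e3*np.sin(th)+Y/1e3*np.cos(th),.139]).round() for X in(-66,-60,-54)])
E
```

```text
time: 11.48
position: [0.5339, -0.0554, 0.159]
tool_rot: [0.224, -3.132, -0.0]
ft_force: [0.2, -0.4, -5.8]
grip_width: 0.085
grip_force: 50.0
[ 0.53420245 -0.05543597  0.15925174]
[[200 199 200 197 199 195 196 194 194 194 196 194 192 116  98 195 199 200 199 201 201 199]
 [201 200 204 195 192 193 195 192 195 195 194 192 194 137  69 188 200 200 197 201 198 198]
 [201 201 198 153 142 139 168 201 199 201 142 136 202 173  59 173 198 196 201 199 198 196]
 [202 202 202 156 120 122 146 196 198 197 114 115 208 182  57 161 200 202 203 202 201 201]
 [200 200 200 172 123 124 140 199 202 198 115  91 216 214  82 118 207 203 204 204 202 203]
 [200 201 201 191 126 123 127 197 201 203 131  81 213 214 114  90 177 202 205 202 202 204]
 [201 201 204 200 129 121 125 183 204 204 133  80 196 216 155  59 143 202 205 202 204 203]
 [204 200 201 198 134 121 123 173 205 203 144  70 187 216 157  57 162 201 208 207 207 206]
 [201 202 202 199 161 121 122 150 205 208 150  66 182 216 175  56 146 198 205 205 207 207]
 [204 200 202 201 189 122 123 129 201 206 157  69 181 213 201  75 103 180 201 201 199 201]
 [198 199 
[... 1785 characters left out ...]
 140 209 212 210 210 217]
 [204 206 204 206 177  81 195 214 213 216 220 216 209 135  99 102 156 208 210 211 214 218]
 [206 204 203 212 157  92 207 209 213 216 218 216 209 118 103 106 184 211 209 211 218 217]
 [202 203 203 165 106  91 158 159 162 168 171 173 171 108 103 109 203 210 209 212 220 217]
 [203 203 203 173  92 121 166 163 164 162 162 162 158 158 155 160 208 210 209 213 212 212]
 [204 203 205 196  86 167 207 208 209 206 206 210 205 205 205 205 209 208 212 212 210 211]
 [199 201 205 185  82 181 206 210 209 206 209 209 206 203 204 208 211 209 210 214 210 214]]
[array([146., 139.]), array([147., 149.]), array([149., 158.])]
[array([499., 139.]), array([498., 149.]), array([497., 158.])]
```

Through both near holes the post shows symmetrically at v≈148, as predicted, so the tray is aligned to about 1 mm. Lowering carefully.

```bash
python3 -m crank '[[[0.5,0,4,0,1],[0,0,4,0,1],[0,0,4,0,1],[0,0,0,0,1]]]'; python3 -m crank '[[[0,0,4,0,1],[0,0,4,0,1],[0,0,4,0,1],[0,0,0,0,1]]]'
```

```text
time: 11.87
position: [0.5332, -0.0555, 0.1464]
tool_rot: [0.224, -3.132, -0.0]
ft_force: [-0.3, -0.6, -6.6]
grip_width: 0.091
grip_force: 50.0
time: 12.2
position: [0.5333, -0.0554, 0.1344]
tool_rot: [0.224, -3.132, -0.0]
ft_force: [-0.7, 0.1, -6.0]
grip_width: 0.092
grip_force: 50.0
```

The posts are through with no contact force.

```bash
python3 -m crank '[[[0,0,10,0,1],[0,0,10,0,1],[0,0,10,0,1],[0,0,8,0,1],[0,0,8,0,1],[0,0,6,0,1],[0,0,0,0,1]]]'; python3 -m crank '[[[0,0,3,0,1],[0,0,3,0,1],[0,0,0,0,1]]]';python3 -m crank '[[[0,0,2,0,1],[0,0,0,0,1]]]'
```

```text
time: 12.78
position: [0.533, -0.0555, 0.0818]
tool_rot: [0.224, -3.131, 0.0]
ft_force: [0.3, 0.6, -7.0]
grip_width: 0.088
grip_force: 50.0
time: 13.03
position: [0.5346, -0.0556, 0.0788]
tool_rot: [-0.224, 3.132, 0.001]
ft_force: [-2.4, -0.4, 1.1]
grip_width: 0.092
grip_force: 50.0
time: 13.2
position: [0.5345, -0.0556, 0.0784]
tool_rot: [-0.224, 3.133, 0.002]
ft_force: [-8.7, 0.5, 13.5]
grip_width: 0.088
grip_force: 50.0
```

Seated on the base at TCP z≈0.078. Releasing and rising.

```bash
python3 -m crank '[[[0,0,-2,0,1],[0,0,0,0,0],[0,0,0,0,0],[0,0,0,0,0],[0,0,0,0,0],[0,0,0,0,0],[0,0,0,0,0],[0,0,0,0,0]]]';python3 -m crank '[[[0,0,-25,0,0],[0,0,-35,0,0],[0,0,-40,0,0],[0,0,-40,0,-1],[0,0,0,0,-1],[0,0,0,0,-1]]]'
python3 - <<'E'
from h import *
w=shot('wrist','w8.png');sd=shot('side','s8.png');t=shot('top','t8.png');s=ctrl.get_state();print(s['time'],s['position'],s['grip_width'])
# pack
for n,im in(('top',t),('side',sd),('wrist',w)):
    h=hsv(im);m=cv2.inRange(h,(108,120,50),(125,255,255));k,l,st,c=cv2.connectedComponentsWithStats(m);
    for i in range(1,k):
        if st[i,4]>100:
            r=cv2.minAreaRect(np.argwhere(l==i)[:,::-1].astype(np.float32));print(n,st[i],r);B=cv2.boxPoints(r)
            print(np.array([onz(im,*q,.02) for q in B]).round(3)[:,:2].tolist(),onz(im,*r[0],.02).round(3))
E
```

```text
time: 13.87
position: [0.534, -0.0555, 0.0775]
tool_rot: [-0.224, 3.134, 0.0]
ft_force: [0.3, 0.7, -0.3]
grip_width: 0.478
grip_force: 0.0
time: 14.37
position: [0.5358, -0.0557, 0.2204]
tool_rot: [-0.224, 3.128, 0.0]
ft_force: [0.1, 0.5, -1.8]
grip_width: 0.646
grip_force: 0.0
14.5167 [ 0.53308972 -0.05539571  0.21611831] 0.781138406062367
top [176 229  28  36 570] ((189.35617065429688, 245.88356018066406), (18.375459671020508, 33.941932678222656), 20.556047439575195)
[[0.359, 0.411], [0.45, 0.38], [0.43, 0.329], [0.34, 0.36]] [0.395 0.37  0.02 ]
side [214 160  17  11 138] ((222.0, 165.0), (10.0, 16.0), 90.0)
[[0.357, 0.417], [0.407, 0.395], [0.393, 0.335], [0.344, 0.356]] [0.375 0.375 0.02 ]
wrist [617 147  23  15 164] ((627.9988403320312, 154.02377319335938), (22.641014099121094, 13.080415725708008), 2.7263107299804688)
[[0.454, 0.326], [0.438, 0.32], [0.433, 0.355], [0.45, 0.361]] [0.444 0.34  0.02 ]
```

```bash
python3 -m crank '[[[8,39.5,0,0,-1],[8,39.5,0,0,-1],[8,39.5,0,0,-1],[8,39.5,0,0,-1],[8,39.5,0,0,-1],[8,39.5,0,0,-1],[8,39.5,0,0,-1],[8,39.5,0,0,-1],[8,39.5,0,0,-1],[8,39.5,0,0,-1]]]'; python3 -m crank '[[[7,39.5,0,0,-1],[0,0,0,0.118,-1],[0,0,0,0.118,-1],[0,0,0,0.118,-1],[0,0,0,0.118,-1],[0,0,0,0,-1],[0,0,0,0,-1]]]'
cat > pk.py <<'E'
from h import *
def pack(z=.02):
    w=shot('wrist','wp.png');s=ctrl.get_state()
    m=cv2.inRange(hsv(w),(108,100,40),(125,255,255));k,l,st,c=cv2.connectedComponentsWithStats(m)
    i=1+np.argmax(st[1:,4]);r=cv2.minAreaRect(np.argwhere(l==i)[:,::-1].astype(np.float32));print(st[i],r)
    m=cv2.morphologyEx((l==i).astype(np.uint8),cv2.MORPH_CLOSE,np.ones((9,9)))
    ct=max(cv2.findContours(m,0,2)[0],key=cv2.contourArea);a=cv2.approxPolyDP(ct,7,True)[:,0];print(a.tolist())
    P=np.array([onz(w,*q,z) for q in a]);print(P.round(4)[:,:2].tolist());
    M=R.from_rotvec(s['tool_rot']).as_matrix();print(s['time'],s['position'],np.degrees(np.arctan2(M[1,1],M[0,1])))
if __name__=='__main__':pack()
E
python3 pk.py
```

```text
time: 15.35
position: [0.3968, 0.3251, 0.2157]
tool_rot: [0.224, -3.131, 0.003]
ft_force: [1.0, -0.2, 0.8]
grip_width: 1.0
grip_force: 0.0
time: 15.93
position: [0.3855, 0.3616, 0.216]
tool_rot: [-0.509, -3.099, 0.004]
ft_force: [0.4, 0.3, -0.2]
grip_width: 0.998
grip_force: 0.0
[ 310  146   45   77 3082] ((331.1890869140625, 184.08419799804688), (43.12196350097656, 75.71324920654297), 2.2025983333587646)
[[313, 146], [311, 221], [348, 222], [354, 150]]
[[0.342, 0.3645], [0.432, 0.3307], [0.4486, 0.3758], [0.3625, 0.4102]]
15.9833 [0.38558817 0.36168824 0.21634057] 71.32201170519147
```

The block is at (0.396,0.370), with its long axis at about -20.5°.

```bash
python3 -m crank '[[[7,6,30,0.03,-1],[6,6,36,0,-1],[0,0,36,0,-1],[0,0,36,0,-1],[0,0,36,0,-1],[0,0,20,0,-1],[0,0,0,0,-1]]]'; python3 pk.py;  python3 -m crank '[[[0,0,7,0,-1],[0,0,7,0,-1],[0,0,0,0,1],[0,0,0,0,1],[0,0,0,0,1],[0,0,0,0,1],[0,0,0,0,1],[0,0,0,0,1]]]' 30;python3 -m crank '[[[0,0,0,0,1],[0,0,0,0,1],[0,0,0,0,1],[0,0,0,0,1]]]'
```

```text
time: 16.57
position: [0.3746, 0.3742, 0.0182]
tool_rot: [-0.557, -3.086, 0.014]
ft_force: [-0.4, -0.7, -0.7]
grip_width: 1.002
grip_force: 0.0
[ 281  195   93   60 5358] ((327.0, 224.5), (59.0, 92.0), 90.0)
[[372, 201], [285, 198], [284, 254], [372, 254]]
[[0.3585, 0.4106], [0.3397, 0.365], [0.3716, 0.3512], [0.3897, 0.4006]]
16.6167 [0.3761683  0.37588109 0.02106256] 69.52016229802634
time: 17.28
position: [0.3779, 0.3778, 0.01]
tool_rot: [0.561, 3.091, 0.0]
ft_force: [-0.6, -0.6, 2.1]
grip_width: 0.641
grip_force: 30.0
time: 17.62
position: [0.3779, 0.3778, 0.01]
tool_rot: [0.561, 3.091, 0.0]
ft_force: [-1.8, -0.8, 5.9]
grip_width: 0.64
grip_force: 30.0
```

Gripped at 55.7 mm. Carrying the block to the rack.

```bash
python3 -m crank '[[[0,0,-20,0,1],[0,0,-35,0,1],[0,0,-35,0,1],[0,0,-35,0,1],[0,0,-35,0,1],[0,0,-30,0,1],[0,0,0,0,1]]]'; python3 -m crank '[[[-27,-30.4,0,0,1],[-27,-30.4,0,0,1],[-27,-30.4,0,0,1],[-27,-30.4,0,0,1],[-27,-30.4,0,0,1],[-27,-30.4,0,0,1],[-27,-30.4,0,0,1],[-27,-30.4,0,0,1],[-27,-30.4,0,0,1],[-26,-30.4,0,0,1]]]';python3 -m crank '[[[0,0,0,-0.1,1],[0,0,0,-0.1,1],[0,0,0,-0.1,1],[0,0,0,-0.1,1],[0,0,0,-0.1,1],[0,0,0,0,1],[0,0,0,0,1]]]'
cat > st.py <<'E'
from h import *
import sys
p=[float(x) for x in sys.argv[1:]]
for _ in range(1):
    s=ctrl.get_state();M=R.from_rotvec(s['tool_rot']).as_matrix();print(round(s['time'],2),s['position'].round(4),'yaw',np.degrees(np.arctan2(M[1,1],M[0,1])).round(2),'tilt',M[:2,2].round(4),'w',s['grip_width'],s['grip_force'],s['ft_force'])
if p: print('tool move',toolmove(p[:3]).round(1))
E
python3 st.py .5242 -.0005 .082
```

```text
time: 18.2
position: [0.3804, 0.3806, 0.206]
tool_rot: [0.56, 3.085, 0.015]
ft_force: [0.5, 1.0, -1.7]
grip_width: 0.638
grip_force: 30.0
time: 19.03
position: [0.5226, -0.0034, 0.1982]
tool_rot: [-0.561, -3.09, 0.001]
ft_force: [0.8, 0.1, -3.0]
grip_width: 0.639
grip_force: 30.0
time: 19.62
position: [0.5222, -0.0014, 0.1983]
tool_rot: [0.217, -3.132, 0.0]
ft_force: [0.4, 0.3, -2.5]
grip_width: 0.637
grip_force: 30.0
19.62 [ 0.5222 -0.0014  0.1983] yaw 97.91 tilt [-0.0016 -0.0004] w 0.6372467314346832 29.981103837490082 [ 0.38543045  0.33352815 -2.53045062]
tool move [ -2.3   0.6 116.3]
```

```bash
python3 -m crank '[[[-2,0.5,28,0,1],[0,0,30,0,1],[0,0,30,0,1],[0,0,20,0,1],[0,0,8,0,1],[0,0,4,0,1],[0,0,0,0,1],[0,0,0,0,1]]]';python3 -m crank '[[[0,0,2,0,1],[0,0,2,0,1],[0,0,0,0,1]]]'
```

```text
time: 20.28
position: [0.5258, -0.0005, 0.0807]
tool_rot: [-0.22, 3.132, 0.0]
ft_force: [-0.2, -0.8, -2.4]
grip_width: 0.639
grip_force: 30.0
time: 20.53
position: [0.5251, -0.0004, 0.0761]
tool_rot: [-0.221, 3.133, 0.001]
ft_force: [0.2, 0.8, -2.9]
grip_width: 0.64
grip_force: 30.0
```

```bash
python3 -m crank '[[[0,0,2,0,1],[0,0,0,0,1]]]';python3 -m crank '[[[0,0,2,0,1],[0,0,0,0,1]]]'
```

```text
time: 20.7
position: [0.5247, -0.0005, 0.0735]
tool_rot: [-0.221, 3.134, 0.0]
ft_force: [-1.1, -0.2, -1.9]
grip_width: 0.635
grip_force: 30.0
time: 20.87
position: [0.5249, -0.0005, 0.0722]
tool_rot: [-0.221, 3.134, 0.001]
ft_force: [-1.7, 1.3, 3.3]
grip_width: 0.638
grip_force: 30.0
```

```bash
python3 -m crank '[[[0,0,0,0,-0.42],[0,0,0,0,-0.42],[0,0,0,0,-0.42],[0,0,0,0,-0.42],[0,0,0,0,-0.42]]]';python3 -m crank '[[[0,0,-10,0,-0.42],[0,0,-20,0,-0.42],[0,0,-35,0,-0.42],[0,0,-40,0,-1],[0,0,-30,0,-1],[0,0,0,0,-1]]]'
python3 - <<'E'
from h import *
w=shot('wrist','w9.png');sd=shot('side','s9.png')
s=ctrl.get_state();print(s['time'],s['position'])
th=np.radians(8.2);M=np.array([[np.cos(th),-np.sin(th)],[np.sin(th),np.cos(th)]])
for n,im in(('w',w),('s',sd)):
    m=cv2.inRange(hsv(im),(108,100,40),(125,255,255));k,l,st,c=cv2.connectedComponentsWithStats(m);i=1+np.argmax(st[1:,4])
    ct=max(cv2.findContours((l==i).astype(np.uint8),0,2)[0],key=cv2.contourArea);a=cv2.approxPolyDP(ct,4,True)[:,0];print(n,st[i],a.tolist())
    print([((M.T@(onz(im,*q,.082)[:2]-[.538,-.054]))*1000).round().tolist() for q in a])
E
```

```text
time: 21.28
position: [0.5248, -0.0005, 0.0716]
tool_rot: [-0.221, 3.133, 0.0]
ft_force: [-0.1, 0.5, 1.1]
grip_width: 0.713
grip_force: 0.0
time: 21.78
position: [0.5288, -0.0007, 0.2144]
tool_rot: [-0.22, 3.121, 0.002]
ft_force: [1.4, -0.6, 0.5]
grip_width: 0.855
grip_force: 0.0
21.8833 [ 5.25697307e-01 -5.18576372e-04  2.08564346e-01]
w [ 296  158   54   90 4435] [[299, 158], [299, 246], [346, 246], [348, 160]]
[[-35.0, 32.0], [61.0, 29.0], [61.0, 81.0], [-33.0, 81.0]]
s [292 191  41  26 535] [[332, 201], [321, 191], [292, 206], [305, 216]]
[[64.0, 30.0], [63.0, 84.0], [-38.0, 67.0], [-29.0, 14.0]]
```

The block lies flat at tray x -35..61, y 30..81. Now locating the second tray.

Run:
```python
from h import *
for n,ro in(('top',(170,260,385,495)),('side',(255,390,260,420))):
    im=shot(n,n+'10.png');b=np.array(im['pixels']).max(2);y0,y1,x0,x1=ro
    m=np.zeros_like(b);m[y0:y1,x0:x1]=(b[y0:y1,x0:x1]<60);k,l,st,c=cv2.connectedComponentsWithStats(m)
    for i in range(1,k):
        if st[i,4]>25:
            print(n,st[i],c[i].round(1),cv2.minAreaRect(np.argwhere(l==i)[:,::-1].astype(np.float32)),onz(im,*c[i],.075).round(3))
```

```text
top [435 207   7  19  88] [438.4 216.4] ((438.344970703125, 216.08734130859375), (17.84210205078125, 5.022221088409424), 82.40535736083984) [ 0.454 -0.337  0.075]
side [301 255  16  19  35] [308.5 264.3] ((308.3780517578125, 264.09759521484375), (23.42606544494629, 1.4055633544921875), 51.34019470214844) [ 0.454 -0.198  0.075]
side [312 255  42  17 267] [330.6 260.4] ((332.5, 263.0), (16.0, 41.0), 90.0) [ 0.506 -0.207  0.075]
side [341 255  26  12  53] [352.6 260.1] ((353.1685791015625, 259.7768859863281), (2.007518768310547, 27.309823989868164), 65.3764419555664) [ 0.553 -0.225  0.075]
side [280 282  53 101 399] [307.6 335.8] ((305.79241943359375, 332.1107177734375), (112.70588684082031, 5.058823585510254), 61.927513122558594) [ 0.382 -0.372  0.075]
side [324 302  24  20 303] [335.2 311.3] ((335.5689697265625, 311.17242431640625), (12.255891799926758, 27.29721450805664), 68.19859313964844) [ 0.455 -0.34   0.075]
side [338 359  44  25 237] [360.3 371.5] ((360.6113586425781, 371.38140869140625), (5.437098026275635, 47.423583984375), 64.98310089111328) [ 0.441 -0.477  0.075]
```

```bash
python3 -m crank '[[[13,-36,0,0,-1],[13,-36,0,0,-1],[13,-36,0,0,-1],[13,-36,0,0,-1],[13,-36,0,0,-1],[13,-36,0,0,-1],[13,-36,0,0,-1],[13,-36,0,0,-1],[13,-37,0,0,-1],[0,0,0,0,-1]]]';python3 -m crank '[[[0,0,25,0,-1],[0,0,25,0,-1],[0,0,15,0,-1],[0,0,0,0,-1],[0,0,0,0,-1]]]'
python3 - <<'E'
from h import *
w=shot('wrist','w10.png');s=ctrl.get_state();print(s['time'],s['position'])
g=np.array(w['pixels']).max(2);m=(g<70).astype(np.uint8);n,l,st,c=cv2.connectedComponentsWithStats(m)
for i in range(1,n):
    if 100<st[i,4]<4000: print(st[i],c[i].round(1),cv2.minAreaRect(np.argwhere(l==i)[:,::-1].astype(np.float32)))
print('pred fin',proj(w,[.454,-.339,.088]))
ed=cv2.Canny(np.array(w['pixels']),40,120)
L=cv2.HoughLinesP(ed[:228],1,np.pi/360,50,minLineLength=50,maxLineGap=8)
for q in sorted(L[:,0].tolist(),key=lambda q:-np.hypot(q[2]-q[0],q[3]-q[1]))[:14]:
    a,b=onz(w,*q[:2],.052),onz(w,*q[2:],.052);print(q,a[:2].round(3),b[:2].round(3),np.degrees(np.arctan2(*(b-a)[1::-1])).round(1))
E
```

```text
time: 22.82
position: [0.4491, -0.3473, 0.2053]
tool_rot: [0.202, -3.13, 0.007]
ft_force: [-1.5, -0.7, 0.2]
grip_width: 0.999
grip_force: 0.0
time: 23.23
position: [0.4533, -0.3379, 0.1399]
tool_rot: [0.221, -3.13, -0.003]
ft_force: [-0.9, 0.1, -0.1]
grip_width: 1.002
grip_force: 0.0
23.2833 [ 0.45419448 -0.33854652  0.14124253]
[611 126  29  26 271] [623.1 139.5] ((623.67626953125, 139.9384765625), (34.94184875488281, 14.414018630981445), 58.24052047729492)
[313 181  13  67 528] [319.1 214.4] ((319.2213439941406, 214.0655975341797), (8.0576810836792, 66.54376983642578), 5.19442892074585)
pred fin [319.72268168 217.90234801]
[195, 115, 486, 143] [ 0.392 -0.453] [ 0.379 -0.206] 92.8
[238, 117, 486, 141] [ 0.388 -0.417] [ 0.378 -0.206] 92.9
[241, 112, 470, 134] [ 0.384 -0.415] [ 0.374 -0.222] 93.0
[294, 119, 405, 129] [ 0.384 -0.371] [ 0.378 -0.278] 93.2
[375, 227, 389, 132] [ 0.468 -0.286] [ 0.383 -0.291] -177.2
[202, 212, 202, 118] [ 0.476 -0.444] [ 0.393 -0.447] -177.7
[374, 225, 386, 135] [ 0.466 -0.288] [ 0.386 -0.293] -176.5
[432, 226, 449, 138] [ 0.46  -0.235] [ 0.38  -0.239] -177.0
[430, 226, 447, 138] [ 0.46  -0.236] [ 0.38 -0.24] -177.1
[259, 227, 262, 142] [ 0.483 -0.391] [ 0.406 -0.395] -176.9
[60, 84, 66, 0] [ 0.38  -0.571] [ 0.314 -0.564] 174.0
[164, 106, 245, 113] [ 0.388 -0.479] [ 0.384 -0.411] 92.6
[204, 116, 204, 195] [ 0.391 -0.445] [ 0.459 -0.442] 2.5
[261, 227, 264, 151] [ 0.482 -0.389] [ 0.413 -0.393] -177.1
```

The second tray's y axis is at 92.9° and its fin is centred. Gripping.

```bash
python3 -m crank '[[[-2.5,0,25,0.09,0],[0,0,26,0,0],[0,0,26,0,0],[0,0,0,0,0],[0,0,0,0,1],[0,0,0,0,1],[0,0,0,0,1],[0,0,0,0,1],[0,0,0,0,1],[0,0,0,0,1]]]' 50
python3 -m crank '[[[0,0,0,0,1],[0,0,0,0,1],[0,0,0,0,1]]]'; python3 -m crank '[[[0,0,0,0,1],[0,0,0,0,1],[0,0,0,0,1],[0,0,-10,0,1],[0,0,-20,0,1],[0,0,-35,0,1],[0,0,0,0,1],[0,0,0,0,1]]]'; python3 st.py .5345 -.0555 .265
```

```text
time: 24.12
position: [0.4575, -0.3386, 0.0654]
tool_rot: [-0.08, 3.139, -0.001]
ft_force: [0.1, -0.0, 0.2]
grip_width: 0.323
grip_force: 0.0
time: 24.37
position: [0.457, -0.3387, 0.0646]
tool_rot: [-0.08, 3.14, -0.001]
ft_force: [0.7, -3.0, -1.0]
grip_width: 0.097
grip_force: 1.3
time: 25.03
position: [0.4577, -0.3386, 0.1309]
tool_rot: [-0.08, 3.138, -0.001]
ft_force: [0.5, -0.1, -6.9]
grip_width: 0.086
grip_force: 50.0
25.03 [ 0.4577 -0.3386  0.1309] yaw 92.93 tilt [ 0.0028 -0.0005] w 0.08607539638217511 49.99998360872269 [ 0.51794739 -0.09780945 -6.85930651]
tool move [ -91.5  278.8 -134. ]
```

```bash
python3 -m crank '[[[0,0,-33,0,1],[0,0,-33,0,1],[0,0,-33,0,1],[0,0,-32,0,1],[-11.4,35,0,0,1],[-11.4,35,0,0,1],[-11.4,35,0,0,1],[-11.4,35,0,0,1],[-11.4,35,0,0,1],[-11.4,35,0,0,1]]]'; python3 -m crank '[[[-11.4,35,0,0,1],[-11.4,33,0,0,1],[0,0,0,-0.092,1],[0,0,0,0,1],[0,0,0,0,1],[0,0,0,0,1]]]'
python3 - <<'E'
from h import *
w=shot('wrist','w11.png');s=ctrl.get_state();Rm=R.from_rotvec(s['tool_rot']);print(s['time'],s['position'])
I=np.array(w['pixels']);g=cv2.cvtColor(I,cv2.COLOR_RGB2GRAY)
def f(u,v,dz): return (Rm.inv().apply(onz(w,u,v,s['position'][2]-dz)-s['position'])*1000).round(1)[:2].tolist()
d=cv2.createLineSegmentDetector().detect(g[60:250])[0][:,0]
d[:,1::2]+=60
for q in sorted(d.tolist(),key=lambda q:-np.hypot(q[2]-q[0],q[3]-q[1]))[:36]:
    L=np.hypot(q[2]-q[0],q[3]-q[1])
    print(np.round(q,1).tolist(),f(*q[:2],.0126),f(*q[2:],.0126))
E
```

```text
time: 25.87
position: [0.5132, -0.1228, 0.2583]
tool_rot: [0.08, -3.136, -0.002]
ft_force: [1.2, -1.0, -6.6]
grip_width: 0.087
grip_force: 50.0
time: 26.37
position: [0.5328, -0.0574, 0.2592]
tool_rot: [0.218, -3.131, 0.001]
ft_force: [-0.6, -1.3, -5.3]
grip_width: 0.092
grip_force: 50.0
26.4167 [ 0.53305097 -0.05759154  0.25959327]
[98.1, 120.2, 368.1, 118.4] [73.7, -132.8] [73.4, 27.1]
[478.1, 114.6, 209.4, 113.5] [76.3, 91.4] [76.4, -64.5]
[78.1, 114.5, 289.4, 110.5] [77.4, -145.0] [77.7, -18.1]
[289.4, 110.8, 474.4, 111.8] [77.5, -18.1] [77.8, 89.0]
[405.6, 121.6, 236.9, 121.3] [71.8, 49.0] [71.8, -48.7]
[162.9, 248.3, 144.3, 121.7] [-8.4, -104.0] [72.3, -104.0]
[147.8, 122.1, 166.3, 248.4] [72.0, -101.9] [-8.4, -101.7]
[476.7, 248.3, 495.2, 122.2] [-8.1, 102.2] [72.2, 102.3]
[498.6, 123.2, 480.2, 248.3] [71.6, 104.5] [-8.1, 104.6]
[238.7, 226.9, 230.7, 120.5] [6.9, -52.3] [72.3, -52.3]
[234.1, 120.7, 242.0, 226.9] [72.2, -50.3] [6.9, -50.1]
[412.3, 121.9, 404.4, 227.0] [71.6, 52.8] [7.0, 52.9]
[401.1, 226.9, 408.8, 121.8] [7.0, 50.8] [71.6, 50.8]
[369.4, 118.6, 474.4, 119.7] [73
[... 557 characters left out ...]
29.0] [5.5, -49.5] [5.6, -15.3]
[348.1, 229.0, 400.6, 229.1] [5.6, 17.2] [5.6, 50.6]
[130.5, 209.4, 121.8, 158.1] [18.3, -121.4] [51.0, -121.5]
[599.6, 148.3, 550.3, 136.9] [58.1, 173.2] [64.3, 138.5]
[552.6, 107.8, 602.0, 98.5] [81.2, 136.8] [87.7, 168.1]
[499.4, 112.5, 546.9, 114.0] [77.7, 104.1] [77.6, 133.8]
[475.5, 65.8, 514.2, 88.4] [102.9, 86.8] [91.4, 111.2]
[459.4, 94.3, 498.2, 114.2] [87.4, 79.1] [76.7, 103.5]
[543.1, 123.8, 500.6, 123.8] [71.9, 132.4] [71.3, 105.8]
[543.5, 194.3, 544.7, 231.9] [28.5, 141.0] [3.1, 147.1]
[482.4, 113.5, 451.2, 97.0] [77.0, 93.9] [85.7, 74.4]
[403.1, 229.1, 434.4, 228.8] [5.6, 52.2] [5.7, 72.4]
[528.9, 221.9, 527.6, 191.8] [10.1, 134.6] [30.1, 129.9]
```

The tray sits at tool offset (+0.7,+0.3) mm. Moving to TCP (0.539,-0.054) and descending with force checks.

```bash
python3 st.py .5392 -.0544 .168; python3 -m crank '[[[-6.5,2,30,-0.0035,1],[0,0,30,0,1],[0,0,31,0,1],[0,0,0,0,1],[0,0,0,0,1],[0,0,0,0,1]]]'; python3 st.py .5392 -.0544 .158;python3 st.py .5392 -.0544 .158
```

```text
26.42 [ 0.5331 -0.0576  0.2596] yaw 97.97 tilt [-0.002  -0.0003] w 0.0901755992776751 49.999881656840444 [-0.23909479 -1.27580193 -5.61777625]
tool move [-6.7  2.3 91.6]
time: 26.92
position: [0.5411, -0.0541, 0.1713]
tool_rot: [-0.227, 3.131, -0.0]
ft_force: [0.4, -0.2, -5.0]
grip_width: 0.083
grip_force: 50.0
26.92 [ 0.5411 -0.0541  0.1713] yaw 98.29 tilt [ 0.0024 -0.    ] w 0.08270827304644734 49.999920297414064 [ 0.42224007 -0.19813284 -5.04656986]
tool move [ 1.9 -0.1 13.3]
26.92 [ 0.5411 -0.0541  0.1713] yaw 98.29 tilt [ 0.0024 -0.    ] w 0.08270827304644734 49.999920297414064 [ 0.42224007 -0.19813284 -5.04656986]
tool move [ 1.9 -0.1 13.3]
```

```bash
python3 -m crank '[[[1,0,6,0,1],[0,0,0,0,1],[0,0,0,0,1],[0,0,0,0,1],[0,0,0,0,1]]]'; python3 st.py .5392 -.0544 .158
python3 - <<'E'
from h import *
w=shot('wrist','w12.png');s=ctrl.get_state();print(s['position'])
g=cv2.cvtColor(np.array(w['pixels']),cv2.COLOR_RGB2GRAY);np.set_printoptions(linewidth=250)
print(g[124:166:2,112:156:2]);print(g[124:166:2,486:530:2])
th=np.radians(8.2)
for Y in(-110,110):
  print([proj(w,[.5385+X/1e3*np.cos(th)-Y/1e3*np.sin(th),-.0542+X/1e3*np.sin(th)+Y/1e3*np.cos(th),.139]).round() for X in(-66,-60,-54)])
E
```

```text
time: 27.33
position: [0.5395, -0.0533, 0.1642]
tool_rot: [-0.23, 3.132, 0.0]
ft_force: [0.3, -0.2, -5.8]
grip_width: 0.09
grip_force: 50.0
27.33 [ 0.5395 -0.0533  0.1642] yaw 98.39 tilt [0.0011 0.0002] w 0.09032903000963592 50.00002699904144 [ 0.25312443 -0.23562002 -5.76020587]
tool move [ 0.4 -1.1  6.2]
[ 0.53936398 -0.0533386   0.16404511]
[[210 207 205 194 194 194 193 191 193 193 193 193 194 194 194 195 192  88 134 198 202 201]
 [212 208 210 197 196 196 196 197 199 197 198 198 199 201 200 200 200 106 102 198 197 198]
 [209 203 209 195 196 195 195 153 149 148 195 208 209 211 208 213 210 131  83 206 195 193]
 [207 208 209 198 197 197 194 134 116 124 185 215 213 213 212 210 208 159  63 191 197 196]
 [207 209 213 203 195 196 195 149 117 119 178 214 214 214 215 209 207 169  64 191 198 196]
 [215 215 218 210 195 196 195 159 120 120 154 212 214 216 218 216 213 185  66 113 191 197]
 [214 218 220 213 196 194 194 182 117 118 140 211 213 213 217 218 214 196  71 109 180 204]
 [209 214 218 216 195 194 196 189 119 119 126 209 210 210 211 212 212 177  79  99 180 201]
 [212 214 215 217 200 194 
[... 2497 characters left out ...]
 202 199 206 214 219 217]
 [201 200 164  81 128 161 161 159 160 162 158 146 136 133 148 202 203 204 207 215 215 213]
 [202 204 186  86 158 200 199 197 198 197 195 194 197 206 199 202 200 204 212 219 215 210]
 [207 203 180  86 175 202 198 195 200 199 198 195 200 205 201 202 203 200 212 211 211 208]
 [206 205 178  88 188 202 198 192 199 198 196 195 203 204 204 202 202 203 210 208 208 209]
 [210 203 147  96 194 203 198 197 199 198 195 196 203 201 203 204 201 204 209 208 210 207]
 [211 200 110 115 198 202 197 199 201 199 193 196 205 200 199 202 202 205 213 212 213 210]]
[array([147., 129.]), array([149., 139.]), array([150., 148.])]
[array([494., 131.]), array([492., 140.]), array([491., 150.])]
```

The posts are seen at v≈139, as predicted. Descending.

```bash
python3 -m crank '[[[0,-0.8,4,0.002,1],[0,0,4,0,1],[0,0,4,0,1],[0,0,4,0,1],[0,0,0,0,1]]]'; python3 -m crank '[[[0,0,3,0,1],[0,0,3,0,1],[0,0,3,0,1],[0,0,0,0,1]]]'; python3 st.py
```

```text
time: 27.8
position: [0.5383, -0.0541, 0.1462]
tool_rot: [0.226, -3.131, -0.0]
ft_force: [0.0, 0.6, -5.7]
grip_width: 0.086
grip_force: 50.0
time: 28.13
position: [0.5387, -0.0541, 0.1378]
tool_rot: [0.227, -3.132, -0.0]
ft_force: [-0.4, -0.2, -5.8]
grip_width: 0.084
grip_force: 50.0
28.13 [ 0.5387 -0.0541  0.1378] yaw 98.27 tilt [-0.0012 -0.    ] w 0.08449709639662452 49.999940916895866 [-0.36638276 -0.16426922 -5.76064188]
```

```bash
python3 -m crank '[[[0,0,4,0,1],[0,0,4,0,1],[0,0,0,0,1]]]'; python3 -m crank '[[[0,0,2,0,1],[0,0,0,0,1]]]'; python3 -m crank '[[[0,0,2,0,1],[0,0,0,0,1]]]'
```

```text
time: 28.38
position: [0.5386, -0.0541, 0.1296]
tool_rot: [0.226, -3.132, -0.0]
ft_force: [-0.6, -0.7, -5.9]
grip_width: 0.085
grip_force: 50.0
time: 28.55
position: [0.539, -0.0541, 0.1282]
tool_rot: [0.226, -3.133, -0.0]
ft_force: [-0.0, -0.2, -5.9]
grip_width: 0.084
grip_force: 50.0
time: 28.72
position: [0.5396, -0.0542, 0.1269]
tool_rot: [-0.226, 3.133, 0.0]
ft_force: [-0.1, 0.5, -3.8]
grip_width: 0.089
grip_force: 50.0
```

```bash
python3 -m crank '[[[0,0,2,0,1],[0,0,0,0,1]]]'; python3 -m crank '[[[0,0,-1,0,1],[0,0,0,0,0.4],[0,0,0,0,0.4],[0,0,0,0,0.4],[0,0,0,0,0.4],[0,0,0,0,0.4]]]'; python3 -m crank '[[[0,0,-20,0,0.4],[0,0,-30,0,0],[0,0,-30,0,-1],[0,0,-30,0,-1],[0,0,0,0,-1],[0,0,0,0,-1]]]'
python3 - <<'E'
from h import *
t=shot('top','t13.png');w=shot('wrist','w13.png');sd=shot('side','s13.png')
for n,im in(('top',t),('side',sd)):
    h=hsv(im);m=cv2.inRange(h,(0,90,50),(16,255,255));m=m|cv2.inRange(h,(3,40,120),(16,255,255));k,l,st,c=cv2.connectedComponentsWithStats(m)
    x0,x1,y0,y1={'top':(200,290,170,230),'side':(255,310,150,205)}[n]
    for i in range(1,k):
        if st[i,4]>20 and x0<c[i][0]<x1 and y0<c[i][1]<y1:
            r=cv2.minAreaRect(np.argwhere(l==i)[:,::-1].astype(np.float32));print(n,st[i],r,onz(im,*r[0],.03).round(3))
E
python3 st.py
```

```text
time: 28.88
position: [0.5398, -0.0541, 0.1266]
tool_rot: [-0.226, 3.132, 0.001]
ft_force: [-3.2, 1.1, 6.8]
grip_width: 0.087
grip_force: 50.0
time: 29.38
position: [0.5394, -0.0541, 0.1256]
tool_rot: [-0.226, 3.133, 0.0]
ft_force: [0.4, 0.2, -0.1]
grip_width: 0.286
grip_force: 0.0
time: 29.88
position: [0.5405, -0.0543, 0.2375]
tool_rot: [-0.226, 3.129, 0.0]
ft_force: [-0.6, -0.4, -0.3]
grip_width: 0.593
grip_force: 0.0
top [212 187  18  23 227] ((219.99998474121094, 198.0), (21.301488876342773, 11.23595142364502), 69.44395446777344) [0.531 0.282 0.03 ]
top [249 190  12  22 219] ((254.5, 200.5), (21.0, 11.0), 90.0) [0.521 0.182 0.03 ]
side [268 160  18  18 134] ((275.06549072265625, 166.7862091064453), (11.568239212036133, 19.084657669067383), 40.23635482788086) [0.531 0.28  0.03 ]
side [274 178  19   7  64] ((283.1730651855469, 181.3654022216797), (4.314554691314697, 17.846567153930664), 78.69007110595703) [0.528 0.193 0.03 ]
30.03 [ 0.5384 -0.054   0.2341] yaw 98.27 tilt [-0.0024 -0.    ] w 0.7305486971848674 0.0 [-0.02371436  0.41260956  0.49607139]
```

The upper tray is seated and released, and the tubs are where they were. Going above the nearer tub.

```bash
python3 -m crank '[[[-5.5,38.8,0,0,-1],[-5.5,38.8,0,0,-1],[-5.5,38.8,0,0,-1],[-5.5,38.8,0,0,-1],[-5.5,38.8,0,0,-1],[-5.5,38.8,0,0,-1],[0,0,30,0,-1],[0,0,30,0,-1],[0,0,0,0,-1],[0,0,0,0,-1]]]'
cat > tub.py <<'E'
from h import *
w=shot('wrist','wt.png');s=ctrl.get_state();M=R.from_rotvec(s['tool_rot']).as_matrix();print(s['time'].__round__(2),s['position'],np.degrees(np.arctan2(M[1,1],M[0,1])))
h=hsv(w);I=np.array(w['pixels']).astype(int)
m=((I[...,0]-I[...,2]>22)&(h[...,0]<16)).astype(np.uint8);m[232:]=0
k,l,st,c=cv2.connectedComponentsWithStats(m)
for i in range(1,k):
    if st[i,4]>250:
        mm=(l==i);S=h[...,1][mm];lid=mm&(h[...,1]<110);
        print(st[i],'meanHSV',h[mm].mean(0).round(),'lid px',lid.sum())
        if lid.sum()<150: continue
        ct=max(cv2.findContours(lid.astype(np.uint8),0,2)[0],key=cv2.contourArea);r=cv2.minAreaRect(ct);a=cv2.approxPolyDP(ct,4,True)[:,0]
        print(' lid poly',a.tolist(),r);P=np.array([onz(w,*q,.042) for q in cv2.boxPoints(r)]);c0=P.mean(0)
        e=[P[1]-P[0],P[2]-P[1]];L=[np.linalg.norm(x) for x in e];d=e[int(np.argmax(L))];print(' ctr',c0.round(4),'sides',np.round(L,4),'long az',np.degrees(np.arctan2(d[1],d[0])).round(1),'tool',toolmove(c0).round(1))
E
python3 tub.py
```

```text
time: 30.87
position: [0.5365, 0.1801, 0.1731]
tool_rot: [0.226, -3.128, 0.004]
ft_force: [-0.2, -0.2, 0.4]
grip_width: 1.0
grip_force: 0.0
30.92 [0.5381106  0.18024971 0.17522159] 98.2129515356486
[ 304  149   39   60 1714] meanHSV [ 12.  43. 221.] lid px 1714
 lid poly [[317, 149], [304, 203], [331, 208], [342, 157]] ((323.1730651855469, 178.63461303710938), (31.574697494506836, 55.696983337402344), 11.309932708740234)
 ctr [0.522  0.1793 0.042 ] sides [0.0576 0.0315] long az 176.5 tool [ 15.8   1.5 133.2]
[ 391  172   42   57 1887] meanHSV [ 11.  48. 202.] lid px 1832
 lid poly [[393, 176], [400, 224], [432, 224], [426, 177], [418, 172]] ((411.5179443359375, 200.23715209960938), (55.92863845825195, 36.02183532714844), 80.90972137451172)
 ctr [0.5313 0.2742 0.042 ] sides [0.0366 0.0615] long az 22.5 tool [ -6.9  94.1 133.1]
```

Tub B is at (0.522,0.179) with its long axis at -3.5°. Aligning and rechecking closer.

```bash
python3 -m crank '[[[6,-1,25,0.102,-0.5],[0,0,30,0.102,-0.5],[0,0,25,0,-0.5],[0,0,0,0,-0.5],[0,0,0,0,-0.5],[0,0,0,0,-0.5]]]';python3 tub.py
```

```text
time: 31.42
position: [0.5344, 0.1794, 0.0982]
tool_rot: [0.094, 3.137, 0.003]
ft_force: [0.3, -0.3, 0.6]
grip_width: 0.759
grip_force: 0.0
31.47 [0.53466879 0.17955502 0.09844699] 86.56098130740615
[ 300  161   42   71 2868] meanHSV [ 12.  44. 220.] lid px 2864
 lid poly [[303, 162], [302, 231], [340, 231], [339, 162]] ((320.5, 196.0), (70.0, 41.0), 90.0)
 ctr [0.5199 0.1795 0.042 ] sides [0.0306 0.0558] long az -2.4 tool [15.  -1.  56.4]
[ 408  162   67   70 3148] meanHSV [ 11.  52. 200.] lid px 2866
 lid poly [[409, 174], [429, 231], [474, 227], [455, 168], [437, 162]] ((439.8238830566406, 199.96139526367188), (73.9192886352539, 48.712886810302734), 71.896240234375)
 ctr [0.5288 0.2727 0.042 ] sides [0.0363 0.062 ] long az 21.1 tool [11.7 92.5 56.6]
```

```bash
python3 -m crank '[[[3,-0.5,28,0,-0.5],[0,0,28,0,-0.5],[0,0,25,0,-0.5],[0,0,0,0,-0.5],[0,0,0,0,1],[0,0,0,0,1],[0,0,0,0,1],[0,0,0,0,1],[0,0,0,0,1],[0,0,0,0,1]]]' 25; python3 -m crank '[[[0,0,0,0,1],[0,0,0,0,1],[0,0,0,0,1]]]';python3 -m crank '[[[0,0,-15,0,1],[0,0,-35,0,1],[0,0,-35,0,1],[0,0,-35,0,1],[0,0,-35,0,1],[0,0,-30,0,1],[0,0,0,0,1],[0,0,0,0,1]]]'; python3 st.py
```

```text
time: 32.3
position: [0.5305, 0.1792, 0.0159]
tool_rot: [0.094, 3.138, 0.002]
ft_force: [-1.0, 0.4, 4.0]
grip_width: 0.437
grip_force: 25.0
time: 32.55
position: [0.5305, 0.1792, 0.0159]
tool_rot: [0.094, 3.138, 0.002]
ft_force: [-0.3, -0.1, 5.7]
grip_width: 0.434
grip_force: 25.0
time: 33.22
position: [0.5306, 0.1792, 0.2015]
tool_rot: [0.094, 3.137, 0.003]
ft_force: [-0.7, 0.0, -1.6]
grip_width: 0.433
grip_force: 25.0
33.22 [0.5306 0.1792 0.2015] yaw 86.58 tilt [0.0036 0.002 ] w 0.43326508939081887 24.99998817918822 [-0.74699094  0.01731568 -1.61572895]
```

Gripped at 37.8 mm. Carrying it to the +y outer bay.

```bash
python3 -m crank '[[[3.3,-32,0,0,1],[3.3,-32,0,0,1],[3.3,-32,0,0,1],[3.3,-32,0,0,1],[3.3,-32,0,0,1],[0,0,0,-0.102,1],[0,0,0,-0.102,1],[0,0,0,0,1],[0,0,0,0,1]]]'; python3 -m crank '[[[0,0,0,0,1],[0,0,0,0,1]]]'; python3 st.py .5048 .0200 .142
```

```text
time: 33.97
position: [0.5026, 0.0202, 0.1981]
tool_rot: [0.222, -3.131, 0.0]
ft_force: [0.2, 0.0, 0.3]
grip_width: 0.432
grip_force: 25.0
time: 34.13
position: [0.5032, 0.0205, 0.1989]
tool_rot: [0.225, -3.132, 0.001]
ft_force: [1.1, 0.1, -0.5]
grip_width: 0.43
grip_force: 25.0
34.13 [0.5032 0.0205 0.1989] yaw 98.23 tilt [-0.0011 -0.0004] w 0.4303696322966765 24.999904688447714 [ 1.13060203  0.13525147 -0.53995112]
tool move [-1.6 -0.7 56.9]
```

```bash
python3 -m crank '[[[-2.5,-0.7,25,0,1],[0,0,25,0,1],[0,0,9,0,1],[0,0,0,0,1],[0,0,0,0,1]]]'; python3 -m crank '[[[0,0,4,0,1],[0,0,4,0,1],[0,0,0,0,1],[0,0,0,0,1]]]'; python3 -m crank '[[[0,0,2,0,1],[0,0,0,0,1],[0,0,0,0,1]]]'; python3 st.py .5048 .0200 .130
```

```text
time: 34.55
position: [0.506, 0.0198, 0.1407]
tool_rot: [0.226, -3.133, 0.0]
ft_force: [0.5, 0.5, 0.5]
grip_width: 0.435
grip_force: 25.0
time: 34.88
position: [0.5063, 0.0198, 0.1329]
tool_rot: [-0.226, 3.133, 0.0]
ft_force: [-0.1, 0.5, -1.3]
grip_width: 0.435
grip_force: 25.0
time: 35.13
position: [0.5061, 0.0197, 0.1306]
tool_rot: [-0.226, 3.133, 0.0]
ft_force: [0.1, -0.2, -1.0]
grip_width: 0.435
grip_force: 25.0
35.13 [0.5061 0.0197 0.1306] yaw 98.26 tilt [0.0001 0.0001] w 0.4347861846884687 24.999809882137924 [ 0.08153296 -0.20286839 -1.04776053]
tool move [1.3 0.5 0.6]
```

```bash
for i in 1; do python3 -m crank '[[[2,0,0,0,1],[2,0,0,0,1],[0,0,0,0,1]]]'; python3 -m crank '[[[2,0,0,0,1],[0,0,0,0,1]]]';python3 -m crank '[[[1.5,0,0,0,1],[0,0,0,0,1]]]'; done
```

```text
time: 35.38
position: [0.5017, 0.0191, 0.1306]
tool_rot: [0.226, -3.133, -0.0]
ft_force: [-0.8, -0.4, -0.9]
grip_width: 0.437
grip_force: 25.0
time: 35.55
position: [0.4998, 0.0188, 0.1306]
tool_rot: [0.226, -3.133, -0.0]
ft_force: [-0.0, -0.1, -1.1]
grip_width: 0.435
grip_force: 25.0
time: 35.72
position: [0.4985, 0.0186, 0.1306]
tool_rot: [0.226, -3.133, -0.0]
ft_force: [-1.0, -0.6, -2.0]
grip_width: 0.434
grip_force: 25.0
```

```bash
python3 -m crank '[[[1.5,0,0,0,1],[0,0,0,0,1]]]';python3 -m crank '[[[1.5,0,0,0,1],[0,0,0,0,1]]]';python3 -m crank '[[[1.5,0,0,0,1],[0,0,0,0,1]]]'
```

```text
time: 35.88
position: [0.497, 0.0184, 0.1306]
tool_rot: [0.226, -3.133, -0.0]
ft_force: [-0.0, 0.0, -1.6]
grip_width: 0.437
grip_force: 25.0
time: 36.05
position: [0.4955, 0.0182, 0.1306]
tool_rot: [0.227, -3.133, -0.0]
ft_force: [0.5, 0.8, -0.3]
grip_width: 0.436
grip_force: 25.0
time: 36.22
position: [0.494, 0.018, 0.1305]
tool_rot: [0.227, -3.133, -0.0]
ft_force: [-0.3, 0.2, -1.1]
grip_width: 0.436
grip_force: 25.0
```

```bash
python3 -m crank '[[[1.5,0,0,0,1],[0,0,0,0,1]]]';python3 -m crank '[[[1.5,0,0,0,1],[0,0,0,0,1]]]'
python3 - <<'E'
from h import *
w=shot('wrist','w14.png');s=ctrl.get_state();Rm=R.from_rotvec(s['tool_rot'])
h=hsv(w);I=np.array(w['pixels']).astype(int);m=((I[...,0]-I[...,2]>22)&(h[...,0]<16)).astype(np.uint8)
k,l,st,c=cv2.connectedComponentsWithStats(m)
f=lambda u,v,z:(Rm.inv().apply(onz(w,u,v,z)-s['position'])*1000).round(1)[:2].tolist()
for i in range(1,k):
    if st[i,4]>150:
        x,y,a,b,_=st[i];print(st[i],h[l==i].mean(0).round(),'edge toolx lid',f(x+a/2,y,.156),f(x,y,.156),f(x+a,y,.156))
g=cv2.cvtColor(np.array(w['pixels']),cv2.COLOR_RGB2GRAY)
d=cv2.createLineSegmentDetector().detect(g[60:228])[0][:,0];d[:,1::2]+=60
for q in sorted(d.tolist(),key=lambda q:-np.hypot(q[2]-q[0],q[3]-q[1]))[:16]:print(np.round(q).tolist(),'floor',f(*q[:2],.114),f(*q[2:],.114),'rimtop',f(*q[:2],.144),f(*q[2:],.144))
E
```

```text
time: 36.38
position: [0.4927, 0.0178, 0.1306]
tool_rot: [-0.226, 3.133, 0.0]
ft_force: [-0.3, -0.2, -0.4]
grip_width: 0.435
grip_force: 25.0
time: 36.55
position: [0.4917, 0.0175, 0.1307]
tool_rot: [-0.226, 3.132, -0.0]
ft_force: [0.8, -0.4, -1.7]
grip_width: 0.436
grip_force: 25.0
[310  32  50  21 196] [ 14.  77. 122.] edge toolx lid [108.6, 5.8] [108.6, -4.8] [108.6, 16.4]
[ 290  192   64   63 3862] [ 12.  49. 213.] edge toolx lid [38.8, 0.3] [38.8, -15.0] [38.8, 15.6]
[293 281  59  15 860] [ 12.  45. 220.] edge toolx lid [-9.2, 0.6] [-9.3, -14.8] [-9.2, 16.1]
[406.0, 184.0, 1.0, 187.0] floor [33.8, 52.6] [32.5, -216.8] rimtop [40.3, 43.7] [39.2, -180.1]
[376.0, 161.0, 74.0, 163.0] floor [48.1, 33.1] [47.8, -157.5] rimtop [52.2, 27.5] [51.9, -130.8]
[104.0, 174.0, 349.0, 172.0] floor [40.4, -138.3] [41.1, 17.2] rimtop [45.8, -114.9] [46.4, 14.3]
[122.0, 155.0, 366.0, 153.0] floor [52.3, -124.4] [52.6, 26.8] rimtop [55.6, -103.3] [55.9, 22.3]
[364.0, 157.0, 196.0, 157.0] floor [50.5, 26.1] [50.7, -77.3] rimtop [54.1, 21.7] [54.3, -64.1]
[136.0, 191.0, 283.0, 190.0] floor [29.5, -11
[... 324 characters left out ...]
7.9, 86.6] [72.5, 51.9]
[435.0, 118.0, 493.0, 147.0] floor [73.9, 67.5] [57.0, 105.4] rimtop [73.6, 56.1] [59.6, 87.6]
[574.0, 130.0, 638.0, 127.0] floor [68.5, 157.0] [71.8, 202.2] rimtop [69.1, 130.4] [71.8, 168.0]
[276.0, 193.0, 212.0, 193.0] floor [28.0, -28.8] [27.7, -69.3] rimtop [35.4, -23.9] [35.2, -57.5]
[463.0, 79.0, 517.0, 109.0] floor [96.1, 82.2] [80.2, 116.9] rimtop [92.0, 68.3] [78.8, 97.2]
[351.0, 198.0, 292.0, 198.0] floor [24.7, 18.4] [24.6, -18.6] rimtop [32.7, 15.3] [32.6, -15.5]
[296.0, 191.0, 347.0, 191.0] floor [29.3, -16.2] [29.3, 15.9] rimtop [36.5, -13.4] [36.5, 13.3]
[23.0, 192.0, 73.0, 191.0] floor [28.3, -200.1] [29.0, -162.6] rimtop [35.7, -166.2] [36.3, -135.0]
```

The tub's lid edge (v≈198) works out level with the rim's inner face, so it's practically flush. A small push to confirm contact.

```bash
python3 -m crank '[[[1,0,0.5,0,1],[0,0,0,0,1]]]';python3 -m crank '[[[1,0,0,0,1],[0,0,0,0,1]]]';python3 -m crank '[[[1,0,0,0,1],[0,0,0,0,1]]]'
```

```text
time: 36.77
position: [0.4912, 0.0175, 0.1305]
tool_rot: [-0.227, 3.131, 0.0]
ft_force: [3.3, 0.9, 0.2]
grip_width: 0.44
grip_force: 25.0
time: 36.93
position: [0.4903, 0.0174, 0.1306]
tool_rot: [-0.227, 3.131, 0.0]
ft_force: [5.0, -0.0, 0.1]
grip_width: 0.431
grip_force: 25.0
time: 37.1
position: [0.4902, 0.0174, 0.1307]
tool_rot: [-0.227, 3.129, 0.0]
ft_force: [7.1, 0.9, -2.2]
grip_width: 0.434
grip_force: 25.0
```

Contact confirmed. Relieving the push, setting down and opening slightly.

```bash
python3 -m crank '[[[-2,0,1,0,1],[0,0,1,0,1],[0,0,0,0,1],[0,0,0,0,-0.12],[0,0,0,0,-0.12],[0,0,0,0,-0.12],[0,0,0,0,-0.12]]]';python3 -m crank '[[[0,0,-15,0,-0.12],[0,0,-25,0,-0.12],[0,0,-25,0,-0.12],[0,0,-15,0,-0.5],[0,0,0,0,-0.5],[0,0,0,0,-0.5]]]';python3 st.py
cat > chk.py <<'E'
from h import *
w=shot('wrist','wc.png');s=ctrl.get_state()
c0=np.array([.5388,-.0539]);th=np.radians(8.25);M=np.array([[np.cos(th),-np.sin(th)],[np.sin(th),np.cos(th)]])
rk=lambda u,v,z:((M.T@(onz(w,u,v,z)[:2]-c0))*1000).round(1).tolist()
h=hsv(w);I=np.array(w['pixels']).astype(int);m=((I[...,0]-I[...,2]>22)&(h[...,0]<16)&(h[...,1]<70)).astype(np.uint8);m[226:]=0
k,l,st,c=cv2.connectedComponentsWithStats(m)
for i in range(1,k):
    if st[i,4]>300:
        ct=max(cv2.findContours((l==i).astype(np.uint8),0,2)[0],key=cv2.contourArea);a=cv2.approxPolyDP(ct,4,True)[:,0];print(st[i],h[l==i].mean(0).round(),[(q.tolist(),rk(*q,.156)) for q in a])
g=cv2.cvtColor(np.array(w['pixels']),cv2.COLOR_RGB2GRAY)
d=cv2.createLineSegmentDetector().detect(g[60:226])[0][:,0];d[:,1::2]+=60
for q in sorted(d.tolist(),key=lambda q:-np.hypot(q[2]-q[0],q[3]-q[1]))[:14]:print(np.round(q).tolist(),'floor',rk(*q[:2],.114),rk(*q[2:],.114),'rim',rk(*q[:2],.144),rk(*q[2:],.144))
E
python3 chk.py
```

```text
time: 37.68
position: [0.4893, 0.0174, 0.1274]
tool_rot: [0.226, -3.131, 0.0]
ft_force: [-0.3, -0.3, -1.0]
grip_width: 0.551
grip_force: 0.0
time: 38.18
position: [0.4903, 0.0175, 0.2082]
tool_rot: [-0.226, 3.133, 0.001]
ft_force: [0.1, -0.6, 0.4]
grip_width: 0.697
grip_force: 0.0
38.18 [0.4903 0.0175 0.2082] yaw 98.27 tilt [0.0005 0.0004] w 0.6972478534042608 0.0 [ 0.12124913 -0.63266806  0.42670567]
[ 301  169   42   57 2281] [ 13.  42. 224.] [([303, 169], [-74.9, 64.0]), ([302, 225], [-31.0, 62.6]), ([341, 225], [-31.1, 92.8]), ([340, 169], [-74.9, 91.3])]
[377.0, 162.0, 78.0, 166.0] floor [-73.9, 126.3] [-71.5, -145.6] rim [-78.1, 120.6] [-76.0, -119.3]
[362.0, 152.0, 134.0, 153.0] floor [-83.2, 112.8] [-82.5, -89.2] rim [-86.3, 108.7] [-85.7, -69.5]
[154.0, 159.0, 373.0, 157.0] floor [-77.2, -71.3] [-78.8, 122.8] rim [-81.0, -53.8] [-82.5, 117.5]
[164.0, 149.0, 356.0, 148.0] floor [-86.4, -60.9] [-86.6, 107.2] rim [-89.1, -44.5] [-89.4, 103.8]
[196.0, 168.0, 296.0, 167.0] floor [-68.7, -34.5] [-69.5, 54.8] rim [-73.5, -21.3] [-74.3, 57.5]
[77.0, 163.0, 152.0, 158.0] floor [-74.1, -146.4] [-77.9, -73.4] rim [-78.3, -120.0] [-81.6, -55.6]
[348.0, 224.0, 349.0, 168.0] floor [-16.1, 102.2] [-68.8, 101.7] rim [-27.1, 99.4] [-73.6, 98.9]
[294.0, 169.0, 296.0, 224.0] floor [-67.7, 53.5] [-16.0, 54.0] rim [-72.6, 56.3] [-27.0, 56.8]
[292.0, 224.0, 291.0, 169.0] floor [-16.1, 50.7] [-67.7, 50.5] rim [-27.1, 53.9] [-72.6, 53.7]
[124.0, 171.0, 133.0, 225.0] floor [-67.0, -101.7] [-15.1, -101.8] rim [-72.0, -80.6] [-26.3, -80.7]
[183.0, 224.0, 175.0, 170.0] floor [-15.6, -52.8] [-66.9, -53.3] rim [-26.7, -37.4] [-71.9, -37.9]
[178.0, 171.0, 186.0, 225.0] floor [-66.8, -50.4] [-15.5, -50.0] rim [-71.9, -35.4] [-26.6, -34.9]
[452.0, 145.0, 404.0, 121.0] floor [-90.0, 191.5] [-109.6, 147.6] rim [-92.3, 178.1] [-109.6, 139.3]
[525.0, 129.0, 576.0, 125.0] floor [-104.6, 256.6] [-109.3, 303.7] rim [-105.2, 235.5] [-109.4, 277.1]
```

Tub 1 is upright, square and flush, with its centre line at y≈78. Now the second tub.

```bash
python3 -m crank '[[[-12.3,34.8,0,0,-0.5],[-12.3,34.8,0,0,-0.5],[-12.3,34.8,0,0,-0.5],[-12.3,34.8,0,0,-0.5],[-12.3,34.8,0,0,-0.5],[-12.3,34.8,0,0,-0.5],[-12.3,34.8,0,0,-0.5],[0,0,20,-0.116,-0.5],[0,0,20,-0.116,-0.5],[0,0,0,0,-0.5]]]';python3 -m crank '[[[0,0,0,0,-0.5],[0,0,0,0,-0.5]]]';python3 tub.py
```

```text
time: 39.07
position: [0.5368, 0.2698, 0.1615]
tool_rot: [0.592, -3.075, 0.006]
ft_force: [-0.6, -0.4, -1.2]
grip_width: 0.75
grip_force: 0.0
time: 39.23
position: [0.5406, 0.2702, 0.1681]
tool_rot: [0.581, -3.087, 0.0]
ft_force: [1.3, 0.4, -0.0]
grip_width: 0.752
grip_force: 0.0
39.28 [0.54098454 0.27038355 0.16886595] 111.36361567876386
[   0    0   41   69 2636] meanHSV [ 10. 180. 126.] lid px 71
[ 318  161   33   57 1743] meanHSV [ 12.  43. 220.] lid px 1743
 lid poly [[320, 161], [319, 216], [347, 216], [350, 167], [345, 161]] ((334.0, 189.0), (56.0, 32.0), 90.0)
 ctr [0.5322 0.2806 0.042 ] sides [0.0316 0.0582] long az 22.8 tool [  4.6  12.7 126.9]
```

```bash
python3 -m crank '[[[-4,6.5,20,0,-0.5],[-3.5,6,25,0,-0.5],[0,0,28,0,-0.5],[0,0,0,0,-0.5],[0,0,0,0,-0.5],[0,0,0,0,-0.5]]]';python3 tub.py
```

```text
time: 39.78
position: [0.5442, 0.2853, 0.0973]
tool_rot: [-0.585, 3.084, 0.001]
ft_force: [0.1, -0.6, 0.2]
grip_width: 0.753
grip_force: 0.0
39.83 [0.54451117 0.28553903 0.09775796] 111.48681208645257
[ 302  161   42   71 2854] meanHSV [ 11.  48. 213.] lid px 2848
 lid poly [[304, 162], [302, 231], [340, 231], [340, 163]] ((322.5, 196.0), (70.0, 41.0), 90.0)
 ctr [0.5301 0.2808 0.042 ] sides [0.0305 0.0556] long az 22.6 tool [15.3  0.9 55.7]
```

```bash
python3 -m crank '[[[3,0.5,28,0,-0.5],[0,0,28,0,-0.5],[0,0,25,0,-0.5],[0,0,0,0,-0.5],[0,0,0,0,1],[0,0,0,0,1],[0,0,0,0,1],[0,0,0,0,1],[0,0,0,0,1],[0,0,0,0,1]]]' 25; python3 -m crank '[[[0,0,0,0,1],[0,0,0,0,1],[0,0,0,0,1]]]';python3 -m crank '[[[0,0,-15,0,1],[0,0,-35,0,1],[0,0,-35,0,1],[0,0,-35,0,1],[0,0,-35,0,1],[0,0,-35,0,1],[0,0,0,0,1],[0,0,0,0,1]]]'; python3 st.py .5271 -.1344 .205
```

```text
time: 40.67
position: [0.5408, 0.2851, 0.0156]
tool_rot: [-0.587, 3.084, 0.001]
ft_force: [-0.3, -1.2, 4.9]
grip_width: 0.434
grip_force: 25.0
time: 40.92
position: [0.5408, 0.2851, 0.0156]
tool_rot: [-0.587, 3.084, 0.001]
ft_force: [-1.6, -0.7, 5.7]
grip_width: 0.432
grip_force: 25.0
time: 41.58
position: [0.541, 0.2853, 0.2066]
tool_rot: [-0.587, 3.082, 0.003]
ft_force: [0.9, -0.7, -1.4]
grip_width: 0.437
grip_force: 25.0
41.58 [0.541  0.2853 0.2066] yaw 111.56 tilt [0.004  0.0028] w 0.436665468404593 24.99661908019334 [ 0.86805481 -0.65219243 -1.43544005]
tool move [ 167.2 -385.2    0.4]
```

```bash
python3 -m crank '[[[15.2,-35,0,0,1],[15.2,-35,0,0,1],[15.2,-35,0,0,1],[15.2,-35,0,0,1],[15.2,-35,0,0,1],[15.2,-35,0,0,1],[15.2,-35,0,0,1],[15.2,-35,0,0,1],[15.2,-35,0,0,1],[15.2,-35,0,0,1]]]'; python3 -m crank '[[[15.2,-35,0,0,1],[0,0,0,0.116,1],[0,0,0,0.116,1],[0,0,0,0,1],[0,0,0,0,1],[0,0,0,0,1]]]'; python3 st.py .5272 -.1344 .142
```

```text
time: 42.42
position: [0.5254, -0.0983, 0.2021]
tool_rot: [0.587, -3.083, -0.001]
ft_force: [1.1, -0.5, -0.4]
grip_width: 0.435
grip_force: 25.0
time: 42.92
position: [0.5253, -0.1341, 0.203]
tool_rot: [0.233, -3.131, -0.001]
ft_force: [1.7, 0.2, -0.9]
grip_width: 0.435
grip_force: 25.0
42.92 [ 0.5253 -0.1341  0.203 ] yaw 98.5 tilt [-0.0019  0.0002] w 0.4346669310317037 24.996727933175862 [ 1.70200192  0.24460347 -0.86406631]
tool move [-1.9 -0.6 61. ]
```

```bash
python3 -m crank '[[[-2.5,-0.6,25,0.003,1],[0,0,25,0,1],[0,0,12,0,1],[0,0,0,0,1],[0,0,0,0,1]]]'; python3 -m crank '[[[0,0,4,0,1],[0,0,4,0,1],[0,0,2.5,0,1],[0,0,0,0,1],[0,0,0,0,1]]]'; python3 st.py .5272 -.1344 .1305
```

```text
time: 43.33
position: [0.5281, -0.1347, 0.1418]
tool_rot: [0.224, -3.132, -0.0]
ft_force: [0.0, -0.7, -0.4]
grip_width: 0.435
grip_force: 25.0
time: 43.75
position: [0.5285, -0.1351, 0.1318]
tool_rot: [-0.222, 3.133, 0.0]
ft_force: [-0.2, -0.1, -0.4]
grip_width: 0.438
grip_force: 25.0
43.75 [ 0.5285 -0.1351  0.1318] yaw 98.1 tilt [0.0004 0.0001] w 0.4377853369539152 24.99666948337108 [-0.16751631 -0.14500068 -0.43914325]
tool move [1.2 0.9 1.3]
```

```bash
python3 -m crank '[[[3,0,1,0,1],[3,0,0,0,1],[3,0,0,0,1],[2,0,0,0,1],[2,0,0,0,1],[0,0,0,0,1]]]'; python3 -m crank '[[[1,0,0,0,1],[0,0,0,0,1]]]';python3 -m crank '[[[1,0,0,0,1],[0,0,0,0,1]]]';python3 -m crank '[[[1,0,0,0,1],[0,0,0,0,1]]]'
```

```text
time: 44.25
position: [0.5153, -0.137, 0.1307]
tool_rot: [-0.221, 3.133, 0.0]
ft_force: [-0.7, -0.7, -1.3]
grip_width: 0.431
grip_force: 25.0
time: 44.42
position: [0.5149, -0.137, 0.1307]
tool_rot: [-0.222, 3.133, 0.0]
ft_force: [1.0, -0.3, -1.5]
grip_width: 0.433
grip_force: 25.0
time: 44.58
position: [0.5141, -0.1369, 0.1307]
tool_rot: [-0.222, 3.132, 0.0]
ft_force: [1.5, 0.3, -1.0]
grip_width: 0.435
grip_force: 25.0
time: 44.75
position: [0.5137, -0.1369, 0.1308]
tool_rot: [-0.222, 3.131, 0.0]
ft_force: [5.1, 1.1, -2.8]
grip_width: 0.433
grip_force: 25.0
```

Contact at the same depth as the first tub. Releasing.

```bash
python3 -m crank '[[[-1,0,1,0,1],[0,0,1.5,0,1],[0,0,0,0,1],[0,0,0,0,-0.12],[0,0,0,0,-0.12],[0,0,0,0,-0.12],[0,0,0,0,-0.12]]]';python3 -m crank '[[[0,0,-15,0,-0.12],[0,0,-25,0,-0.12],[0,0,-25,0,-0.12],[0,0,-15,0,-0.5],[0,0,0,0,-0.5],[0,0,0,0,-0.5]]]';python3 chk.py | head -8; python3 -m crank '[[[0,0,-40,0,-0.5],[-10,-38,-10,0,-0.5],[-10,-38,0,0,-0.5],[-10,-38,0,0,-0.5],[-10,-38,0,0,-0.5],[0,-38,0,0,-0.5],[0,0,0,0,-0.5]]]'
python3 - <<'E'
from h import *
im=shot('side','s15.png');t=shot('top','t15.png')
b=cv2.imread('pics/s15.png')[130:280,230:420];a=cv2.imread('pics/t15.png')[120:260,180:400]
cv2.imwrite('pics/c15.png',np.hstack([cv2.resize(b,(400,316),interpolation=2),cv2.resize(a,(400,316)[::1],interpolation=2)]))
E
```

```text
time: 45.33
position: [0.5129, -0.1375, 0.1276]
tool_rot: [0.221, -3.132, 0.0]
ft_force: [-0.6, 0.2, 0.2]
grip_width: 0.545
grip_force: 0.0
time: 45.83
position: [0.5137, -0.1374, 0.2083]
tool_rot: [-0.222, 3.133, -0.0]
ft_force: [1.2, 0.7, -0.6]
grip_width: 0.697
grip_force: 0.0
[ 301  167   43   59 2376] [ 12.  43. 222.] [([305, 167], [-75.5, -91.0]), ([327, 167], [-75.4, -74.8]), ([305, 167], [-75.5, -91.0]), ([302, 225], [-30.1, -94.2]), ([342, 225], [-30.0, -63.1]), ([340, 168], [-74.7, -65.3])]
[ 492  168   47   58 2117] [ 12.  39. 224.] [([538, 173], [-71.3, 86.5]), ([500, 170], [-73.4, 55.6]), ([492, 225], [-29.4, 56.1]), ([528, 225], [-29.1, 86.3])]
[566.0, 162.0, 268.0, 162.0] floor [-74.1, 144.3] [-73.5, -125.9] rim [-78.2, 118.1] [-77.7, -120.3]
[272.0, 156.0, 566.0, 157.0] floor [-78.6, -122.3] [-78.7, 143.3] rim [-82.2, -117.2] [-82.2, 117.2]
[508.0, 152.0, 279.0, 152.0] floor [-82.9, 87.2] [-82.5, -115.6] rim [-86.0, 67.6] [-85.6, -111.3]
[288.0, 147.0, 481.0, 147.0] floor [-86.2, -107.9] [-86.6, 61.3] rim [-88.9, -104.4] [-89.2, 44.8]
[368.0, 166.0, 474.0, 166.0] floor [-70.0, -37.8] [-70.2, 57.7] rim [-74.6, -42.6] [-74.7, 41.6]
[424.0, 168.0, 356.0, 168.0] floor [-67.8, 12.4] [-67.9, -48.8] rim [-72.6, 1.7] [-72.8, -52.3]
time: 46.47
position: [0.5767, -0.3286, 0.2545]
tool_rot: [0.206, -3.128, 0.008]
ft_force: [-2.6, -0.1, 0.9]
grip_width: 0.752
grip_force: 0.0
```

View pics/c15.png

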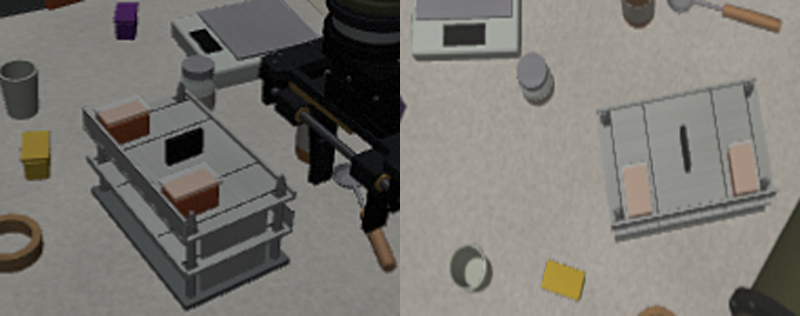

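Both trays sit level on the posts. The two tubs, at side crop (123,118) and (190,190), stand in the outer bays against the backstop. The jar, cup and bottle are standing and the gripper is clear. Handing in.

```bash
python3 -m crank '[[[0,0,0,0,-0.5],[0,0,0,0,-0.5],[0,0,0,0,-0.5],[0,0,0,0,-0.5]]]' && python3 -c "
from bench import job
print(job.close_job())"
```

```text
time: 46.9
position: [0.5803, -0.3182, 0.2583]
tool_rot: [-0.225, 3.133, 0.001]
ft_force: [-0.4, 0.1, 0.3]
grip_width: 0.749
grip_force: 0.0
the job is handed in; nothing more can be done
None
```

I handed the job in at about 47 s (no verdict came back): both trays are down on the posts with the block laid flat on the lower one beforehand, the only two orange tubs found stand upright and flush against the backstop in the two outer bays, and the jar, cup and sauce bottle are still standing.

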